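# Scan the batch label, free the gate lever and hold the drop hopper open

## Robot

A 7-joint arm with a two-finger parallel gripper is mounted at the origin on the work surface. World frame = base frame: x ahead of the robot, y to its left, z up, the work surface at z = 0. Lengths are in m, angles in rad, forces in N, time in s.
With the tool pointing down it reaches from about 0.425 to 0.925 m from the base axis. Payload 6.8 kg.
Tool frame: the origin (TCP) lies at the very end of the fingers, on their centre line; the grasp point (between the pads) lies 19 mm behind it; z points along the fingers, y is the line along which they close (so a half turn about z gives the same grasp; the last joint's range is limited). The gripper opens to 85 mm and grips with 20 to 120 N. Pads are 22 mm wide; open, the fingers measure 114 mm over their backs; the gripper's body (76 mm by 85 mm) begins 54 mm behind the grasp point. The pads swing forward as they close: fully open they stand 13 mm farther back than shut.
Start: joints at [-1.21, 0.477, 0.022, 1.555, -0.011, 1.109, -0.083], TCP at [0.305, 0.602, 0.201] pointing down, gripper open.
Joint ranges: [-2.96, 2.96], [-0.34, 2.1], [-1.41, 1.46], [0.24, 2.44], [-1.37, 4.51], [0.17, 1.92], [-2.96, 2.96]. Speed limits (rad/s): [2.39, 2.39, 3.14, 3.14, 3.14, 3.14, 3.14].

## Interface

Orientations are given as a unit quaternion [w, x, y, z].
In Python, from station import bot gives the robot as it stands.
- The arm moves only by the shell command python3 nudge.py 'ROWS' [FORCE]. ROWS is a JSON list of rows, 1 to 20 of them, each of 5 numbers: dx, dy, dz in m, then a turn about the tool's z in rad, then the opening from 0.0 (shut) to 1.0 (fully open); each row shifts and turns the commanded pose from where the row before left it, along the tool's axes as they then stand; what a row does not reach is not made up. A row lasts 1/10 s, in which the tool goes at most 0.05 m and 0.15 rad, less where a joint would pass 70% of its speed; a pose out of reach is approached as far as the arm can. The fingers move at their own pace and stop on an object; FORCE is the grip in N (left out, the last holds). Time passes only in rows, so rows that do not move let the fingers close. It prints the time, the measured TCP pose, the force, the opening and the grip force at its end.
- bot.get_obs(): the state, without advancing time (a new reading comes with each control period).
- bot.read_camera(name): name is "scene" or "top"; returns the picture (420x560x3 uint8, blue, green, red); there is no depth.
- bot.camera_info(name): a dict with "vertical_fov" (degrees; the focal length in pixels is half the picture's height over the tangent of half this angle, whatever the lens; pixels are square), "cx", "cy" (the principal point, pixels), "view" (4x4, takes a point from world to camera coordinates). Camera axes: x right, y up, looking along -z (the intrinsics and any distortion apply to the point x, -y, -z); pixel columns grow to the right and rows downward; lengths in m; the calibration is good to about 2 mm. A picture is of the moment at which its call begins. camera_info takes no time and is no camera call.
- bot.hand_in(): hands the job in; it is judged then, once.
The state is a dict: "t": time; "q": joint angles; "joint_vel": joint speeds; "joint_torque": joint torques, N m; "eef_pos": TCP position; "tool_rot": TCP orientation; "contact_force": force on the tool from outside, world axes, zero at the start; "torque": the same for the moment, N m; "gripper_width": opening from 0.0 (shut) to 1.0 (fully open); "grasp_force": force on a finger pad.
Only numpy, scipy, OpenCV 4.12 (cv2) and the standard library are available. Lean on these libraries where they do the work, as an engineer would, in place of code of your own. Each camera call takes 0.05 s, during which the arm holds its last target. There are 200 camera calls.

## Task

Pick up the hand scanner, point its window squarely at the middle of the barcode label on the front of the drop hopper from about 3 to 10 cm away, hold it steady there for a second or two, and lay it back flat on its rubber mat. Then flip the safety catch up and right over so that it stays up clear of the lever, pull the T-handled lever towards you all the way to its stop so that all six nuts drop into the tub below, and keep holding the lever at its stop: the job finishes with the lever still held open, against its spring. Leave the tub, the bowl, the tape dispenser and the spray can where they stand.

Things in the scene. Friction and masses are not known exactly. Their poses are not given: they have to be found in the camera images.
- hopper: Sheet-steel drop hopper fixed on the bench: side plates at y = +-86, 170 long, 280 high, feet to y = +-116; chute between, front wall at x = -69; rear lip to x = 125, z = 330. Origin on the bench under the chute's middle; front faces -x, y left, z up. 'Local' below = mm in this frame. Lever and catch are outside the -y plate; the lever's shaft carries the flap (z = 170) on which the nuts lie.
- label (a point): Middle of the white barcode label, 70 wide by 45 high, on the hopper's front wall, at local (-71, 0, 200). Axes are the hopper's: x points into the wall, square to the label.
- gate_angle (a joint): Angle of lever and flap, rad. 0: shut, lever upright. Grows as the grip is pulled to the hopper's front (-x), swinging forward and down on a radius of 130; stop at 1.1, grip then at local (-50, -165, 229). A spring shuts it when let go: about 4 N at the grip to start, about 9 N to hold at the stop. The locked catch blocks it at about 0.1.
- handle (a point): Centre of the lever's black T grip: a flat-ended cylinder, 26 diameter, 44 long, across the top of an upright round bar of 12 and parallel to the hopper's y; shut, at local (66, -165, 300). Fingers closing along the hopper's y can pinch its flat ends; it turns between them as the lever swings. 36 clear from its inner end to the catch's hinge lugs; nothing stands outside it.
- lever_pivot (a point): Point on the lever's turning axis (parallel to the hopper's y) in the lever's plane, at local (66, -165, 170).
- catch_angle (a joint): Angle of the safety catch, rad. 0: locked, lying level out from the side plate across the front of the lever's bar. Grows as its handle is lifted and swung up and over towards the hopper; upright at 1.57, stop at 1.85. It swings freely and falls back to 0 unless left beyond upright, where it leans over and stays.
- catch_grip (a point): Middle of the catch's rubber handle sleeve, 50 long, 16 diameter, parallel to the hopper's x, bent forward from the end of the catch's 12 mm round arm. Locked, at local (8, -193, 235), spanning x = -14 to 36. It swings on a radius of 95 about catch_pivot; at the stop it is at local (8, -72, 326).
- catch_pivot (a point): Point on the catch's hinge axis (parallel to the hopper's x), level with catch_grip in x, at local (8, -98, 235).
- scanner: White cordless in-line hand scanner, 160 g. Handle 32 wide (y), 26 high, from x = -85 to 30; head 62 wide, 30 high, from x = 30 to 60. Origin: on its underside, in the handle 60 behind the window; x points out of the window, z up. Grip it across the handle at x = -10 to 8. At the start it lies flat on the mat.
- window (a point): Middle of the scanner's window (front face of the head), 60 ahead of and 15 above the scanner's origin. Axes are the scanner's: x points out along the beam.
- mat: Black rubber mat, 200 by 100 and 3 thick, fixed on the bench. Origin: centre of its underside.
- tub: Open grey plastic tub, 180 (x) by 158 (y), 48 high, walls 4, loose on the bench under the chute between the side plates. Origin: centre of its underside.
- nut0: Steel hex nut, 30 across flats, 16 thick, 60 g, one of six lying loose on the flap in the chute. Origin: centre of one flat face.
- nut1: Steel hex nut, 30 across flats, 16 thick, 60 g, one of six lying loose on the flap in the chute. Origin: centre of one flat face.
- nut2: Steel hex nut, 30 across flats, 16 thick, 60 g, one of six lying loose on the flap in the chute. Origin: centre of one flat face.
- nut3: Steel hex nut, 30 across flats, 16 thick, 60 g, one of six lying loose on the flap in the chute. Origin: centre of one flat face.
- nut4: Steel hex nut, 30 across flats, 16 thick, 60 g, one of six lying loose on the flap in the chute. Origin: centre of one flat face.
- nut5: Steel hex nut, 30 across flats, 16 thick, 60 g, one of six lying loose on the flap in the chute. Origin: centre of one flat face.
- bowl: Bystander: steel bowl, 140 diameter, 55 high. Origin: centre of its underside.
- tape_dispenser: Bystander: blue desk tape dispenser, 150 by 62, 125 high with its roll. Origin: centre of its underside.
- spray_can: Bystander: black spray can, 58 diameter, 170 high. Origin: centre of its underside.

How it is judged:
By the outcome, as a careful person would: the job done as asked, in the order asked, and still so for the second after the job is handed in, while the arm keeps its last pose, push and grip.
It also fails if it takes over 72 s, if anything falls off the work surface, if the arm or the gripper's body presses on something with over 40 N, if the wrist force passes 120 N, or if a joint passes its speed limit or range.

## Working session

There is one attempt and no reset: what is moved stays moved. The work goes in short steps, Python scripts to look and compute and a shell command to move; the robot and the scene stay as the last step left them, time stands still between calls to the robot, and variables do not carry over. Pictures are saved under pics/ and viewed, at most 10 in all, crops included, and the job is handed in when it is done.

```bash
ls; mkdir -p pics
python3 - <<'E'
from station import bot
import cv2,numpy as np
for n in ("scene","top"):
    i=bot.camera_info(n); print(n,{k:(np.round(v,4).tolist() if not isinstance(v,str) else v) for k,v in i.items()})
    cv2.imwrite(f"pics/{n}0.png",bot.read_camera(n))
o=bot.get_obs(); print({k:np.round(v,3).tolist() for k,v in o.items()})
E
```

```text
nudge.py
pics
station.py
scene {'vertical_fov': 57.9953, 'cx': 279.4169, 'cy': 210.6139, 'view': [[0.0846, 0.9963, -0.012, -0.1048], [-0.7711, 0.0731, 0.6326, 0.3152], [0.6311, -0.0442, 0.7744, -1.4537], [0.0, 0.0, 0.0, 1.0]]}
top {'vertical_fov': 56.5518, 'cx': 271.5419, 'cy': 205.4481, 'view': [[-0.0274, -0.9996, -0.0049, 0.0464], [0.9977, -0.0277, 0.062, -0.5472], [-0.0621, -0.0032, 0.9981, -1.1432], [0.0, 0.0, 0.0, 1.0]]}
{'t': 0.1, 'q': [-1.21, 0.478, 0.022, 1.556, -0.011, 1.109, -0.083], 'joint_vel': [-0.0, -0.001, 0.001, -0.002, 0.002, 0.001, -0.001], 'joint_torque': [0.004, -59.776, 1.613, -28.195, 0.013, 0.005, 0.0], 'eef_pos': [0.305, 0.602, 0.2], 'tool_rot': [-0.0, 0.232, 0.973, -0.001], 'contact_force': [0.515, -0.021, -0.241], 'torque': [0.014, -0.006, 0.003], 'grasp_force': 0.0, 'gripper_width': 1.004}
```

View pics/scene0.png

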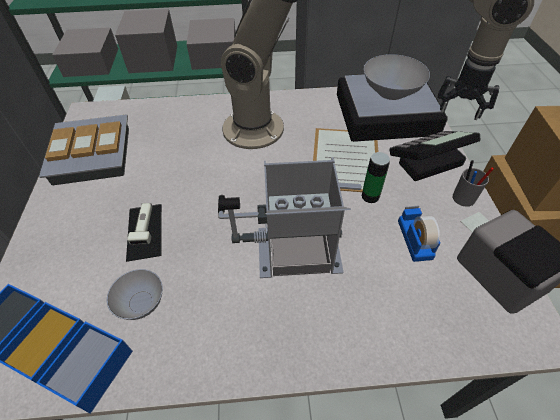

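View pics/top0.png

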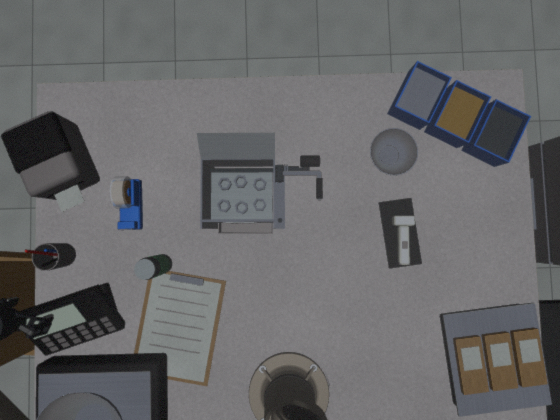

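The scene view (taken from beyond the bench) shows the hopper at about (303,215), the lever's T grip at (228,203), the catch sleeve at (236,237) and the scanner on its mat at (143,225). In the top view, the hopper is at (243,195), the grip at (310,160), the sleeve at (319,188) and the scanner at (404,240) with its head up (+x).

```bash
cat > h.py <<'E'
import numpy as np,cv2
from station import bot
class Cam:
    def __init__(s,n):
        i=bot.camera_info(n); s.n=n; s.cx,s.cy=i["cx"],i["cy"]; s.f=210/np.tan(np.radians(i["vertical_fov"])/2)
        V=np.array(i["view"]); s.R=V[:3,:3]; s.t=V[:3,3]; s.c=-s.R.T@s.t
    def ray(s,p): return s.R.T@np.array([(p[0]-s.cx)/s.f,-(p[1]-s.cy)/s.f,-1])
    def plane(s,p,z): d=s.ray(p); return s.c+d*(z-s.c[2])/d[2]
    def proj(s,P): q=s.R@np.asarray(P)+s.t; return np.array([s.cx+s.f*q[0]/-q[2],s.cy-s.f*q[1]/-q[2]])
S,T=Cam("scene"),Cam("top")
def tri(ps,pt):
    A=[];b=[]
    for c,p in((S,ps),(T,pt)):
        d=c.ray(p);d/=np.linalg.norm(d);M=np.eye(3)-np.outer(d,d);A.append(M);b.append(M@c.c)
    P=np.linalg.solve(sum(A),sum(b)); return P,[np.round(np.linalg.norm(M@P-q)*1e3,1) for M,q in zip(A,b)]
def blobs(img,mask,roi,amin=20):
    x0,y0,x1,y1=roi; m=np.zeros(mask.shape,np.uint8); m[y0:y1,x0:x1]=mask[y0:y1,x0:x1]
    cs,_=cv2.findContours(m,cv2.RETR_EXTERNAL,cv2.CHAIN_APPROX_NONE)
    return sorted([c for c in cs if cv2.contourArea(c)>=amin],key=cv2.contourArea,reverse=True)
E
python3 - <<'E'
from h import *
s=cv2.imread("pics/scene0.png");t=cv2.imread("pics/top0.png")
def show(img,name,roi,m):
    for c in blobs(img,m.astype(np.uint8),roi)[:4]:
        (cx,cy),(w,h),a=cv2.minAreaRect(c); M=cv2.moments(c)
        print(name,"area",cv2.contourArea(c),"rect",np.round([cx,cy,w,h,a],1),"cen",np.round([M['m10']/M['m00'],M['m01']/M['m00']],1),np.round(cv2.boxPoints(((cx,cy),(w,h),a))).tolist())
show(s,"S black lever",(210,185,250,250),s.max(2)<55)
show(t,"T black lever",(292,145,335,210),t.max(2)<45)
show(s,"S mat",(115,195,170,270),s.max(2)<60)
show(t,"T mat",(370,190,430,275),t.max(2)<60)
show(s,"S scan",(120,195,165,255),s.min(2)>130)
show(t,"T scan",(380,200,425,270),t.min(2)>110)
# upscaled crops
a=cv2.resize(s[140:290,200:360],None,fx=5,fy=4,interpolation=cv2.INTER_CUBIC);cv2.imwrite("pics/s_crop.png",a[:600,:800])
b=cv2.resize(t[120:245,190:340],None,fx=4.8,fy=4.8,interpolation=cv2.INTER_CUBIC);cv2.imwrite("pics/t_crop.png",np.clip(b*1.5,0,255))
E
```

```text
S black lever area 229.5 rect [228.5 203.5  17.   21.   90. ] cen [228.  203.3] [[218.0, 195.0], [239.0, 195.0], [239.0, 212.0], [218.0, 212.0]]
S mat area 891.0 rect [143. 233.  56.  34.  90.] cen [147.5 239.4] [[126.0, 205.0], [160.0, 205.0], [160.0, 261.0], [126.0, 261.0]]
S mat area 162.5 rect [132.4 219.8   9.   25.7  11.3] cen [132.9 218.9] [[125.0, 232.0], [131.0, 206.0], [139.0, 208.0], [134.0, 233.0]]
T mat area 960.0 rect [399.6 232.6  65.8  31.9  81.4] cen [393.1 225.5] [[379.0, 202.0], [410.0, 198.0], [420.0, 263.0], [389.0, 267.0]]
T mat area 268.5 rect [415. 245.  38.  10.  90.] cen [414.  246.8] [[410.0, 226.0], [420.0, 226.0], [420.0, 264.0], [410.0, 264.0]]
S scan area 1516.5 rect [142.  224.5  59.   44.   90. ] cen [136.9 217.6] [[120.0, 195.0], [164.0, 195.0], [164.0, 254.0], [120.0, 254.0]]
T scan area 1159.0 rect [402.  234.5  69.   44.   90. ] cen [407.  236.6] [[380.0, 200.0], [424.0, 200.0], [424.0, 269.0], [380.0, 269.0]][ WARN:0@0.273] global loadsave.cpp:1063 imwrite_ Unsupported depth image for selected encoder is fallbacked to CV_8U.
```

View pics/t_crop.png

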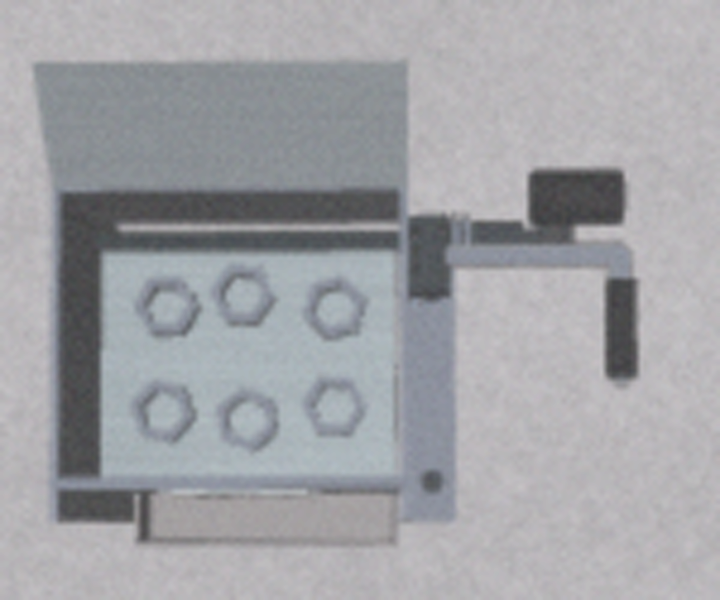

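View pics/s_crop.png

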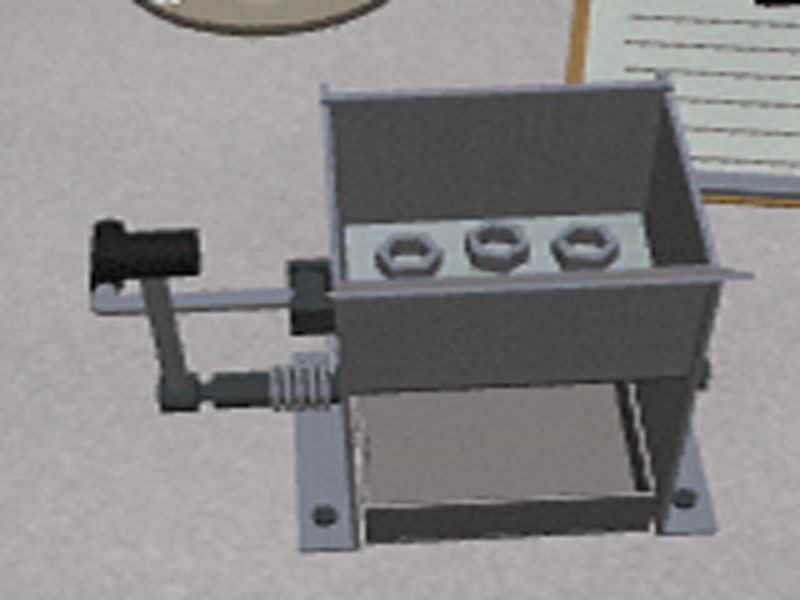

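The top crop shows the lip's corners at crop (35,62) and (407,62), the T grip at x 528–626, y 168–226, and the sleeve at x 606–637, y 278–380. The scene crop shows the back foot corners at (300,550) and (715,532), the lip ends at (330,296) and (752,275), and the grip's inner end at (200,252).

Run:
```python
from h import *
s=cv2.imread("pics/scene0.png");t=cv2.imread("pics/top0.png")
ts=lambda x,y:(190+x/4.8,120+y/4.8); ss=lambda x,y:(200+x/5,140+y/4)
f=lambda P:np.round(P,4)
for n,a,b in (("lipR",ss(330,296),ts(407,62)),("lipL",ss(752,275),ts(35,62)),("grip",ss(147,252),ts(577,197)),("grip inner",ss(200,253),ts(528,197))):
    P,e=tri(a,b);print(n,f(P),e)
print("lip z.33",f(T.plane(ts(407,62),.33)),f(T.plane(ts(35,62),.33)))
print("feet S",f(S.plane(ss(300,550),0)),f(S.plane(ss(715,532),0)))
print("footR front T",f(T.plane(ts(455,522),0)), "sleeve z.235",f(T.plane(ts(621.5,329),.235)),"grip z.3",f(T.plane(ts(577,197),.3)))
print("front top plates z.28", f(T.plane(ts(56,522),.28)))
for img,roi,cam in((s,(115,195,170,270),S),(t,(370,190,430,275),T)):
    m=(img.max(2)<60).astype(np.uint8); pts=np.vstack(blobs(img,m,roi)[:2]).reshape(-1,2); hull=cv2.convexHull(pts)
    q=np.zeros(m.shape,np.uint8);cv2.fillConvexPoly(q,hull,1); q=cv2.erode(q,np.ones((3,3)))
    sc=(q&(img.min(2)>90)).astype(np.uint8); c=blobs(img,sc,roi)[0]; c=c.reshape(-1,2)
    ap=cv2.approxPolyDP(hull,4,True).reshape(-1,2)
    print(cam.n,"mat",ap.tolist(),[f(cam.plane(p,.003)[:2]).tolist() for p in ap])
    for y in range(c[:,1].min(),c[:,1].max()+1,4):
        r=np.where(sc[y,roi[0]:roi[2]])[0]+roi[0]; 
        if len(r): print(y,r.min(),r.max(),end=' | ')
    print()
```

```text
lipR [0.6886 0.0211 0.3277] [np.float64(2.3), np.float64(2.3)]
lipL [0.6933 0.1919 0.3301] [np.float64(2.9), np.float64(2.9)]
grip [ 0.6286 -0.0566  0.3005] [np.float64(3.1), np.float64(3.1)]
grip inner [ 0.6297 -0.0338  0.2984] [np.float64(3.0), np.float64(3.0)]
lip z.33 [0.688  0.0188 0.33  ] [0.6929 0.1889 0.33  ]
feet S [ 0.6476 -0.0036  0.    ] [0.6546 0.2266 0.    ]
footR front T [ 0.4781 -0.0065  0.    ] sleeve z.235 [ 0.5724 -0.0864  0.235 ] grip z.3 [ 0.6288 -0.0598  0.3   ]
front top plates z.28 [0.4829 0.1919 0.28  ]
scene mat [[160, 255], [126, 261], [130, 209], [160, 205]] [[0.5499, -0.2868], [0.5614, -0.3815], [0.3665, -0.4018], [0.3587, -0.3084]]
207 147 150 | 211 140 149 | 215 139 148 | 219 138 147 | 223 137 147 | 227 136 146 | 231 135 148 | 235 128 148 | 239 128 147 | 
top mat [[420, 262], [389, 266], [379, 203], [410, 199]] [[0.3683, -0.4057], [0.359, -0.313], [0.5476, -0.2917], [0.557, -0.3852]]
216 394 412 | 220 394 413 | 224 394 414 | 228 399 408 | 232 399 408 | 236 399 408 | 240 399 408 | 244 399 408 | 248 399 408 | 252 399 408 | 256 399 409 | 260 399 409 | 264 401 407 |
```

```bash
cat >> h.py <<'E'
from scipy.spatial.transform import Rotation as Ro
def rel(xyz,yaw):
    "tool-axis shift and tool-z turn to bring TCP to xyz with tool y at world yaw (deg)"
    o=bot.get_obs(); w=o["tool_rot"]; R=Ro.from_quat([w[1],w[2],w[3],w[0]]).as_matrix()
    y0=np.degrees(np.arctan2(R[1,1],R[0,1])); d=(yaw-y0+90)%180-90
    print("yaw now %.1f"%y0,"shift",np.round(R.T@(np.array(xyz)-o["eef_pos"]),4),"turn %.4f"%-np.radians(d),"t %.1f"%o["t"],"F",np.round(o["contact_force"],1))
    return R
E
python3 - <<'E'
from h import *
s=cv2.imread("pics/scene0.png");t=cv2.imread("pics/top0.png")
f=lambda P:np.round(P,4).tolist()
for r in (211,212,213,214,215,216,225,226,227,228,264,265,266,267): print(r,t[r,403:405].min(2).tolist() if 0 else t[r,392:416].min(1).tolist())
print("scene")
for r in (203,204,205,206,207,208,209,230,234,237,240,241,242,243,244,245,246): print(r,s[r,124:154].min(1).tolist())
for p in((403.5,230),(403.8,245),(404,262)): print(f(T.plane(p,.029)))
for y,a,b in((211,140,149),(215,139,148),(219,138,147),(223,137,147),(227,136,146)): print("S",f(S.plane(((a+b)/2,y),.022)))
print(rel((.55,.1,.42),89))
E
```

```text
211 [46, 48, 49, 49, 47, 45, 49, 46, 46, 48, 51, 48, 47, 47, 45, 46, 46, 45, 49, 47, 50, 80, 118, 120]
212 [47, 45, 51, 44, 47, 50, 49, 47, 44, 45, 44, 43, 47, 51, 48, 41, 46, 47, 50, 49, 50, 70, 115, 117]
213 [46, 49, 46, 44, 48, 45, 47, 46, 48, 48, 46, 47, 49, 46, 47, 46, 49, 48, 46, 46, 44, 66, 114, 121]
214 [46, 47, 45, 48, 46, 49, 51, 48, 48, 53, 49, 52, 47, 51, 49, 50, 47, 49, 49, 48, 48, 62, 115, 123]
215 [47, 53, 58, 70, 70, 73, 72, 71, 71, 70, 74, 72, 72, 73, 72, 70, 71, 76, 71, 74, 71, 74, 104, 121]
216 [55, 66, 94, 118, 126, 125, 127, 125, 124, 123, 129, 131, 125, 130, 129, 129, 126, 129, 129, 129, 129, 125, 118, 122]
225 [51, 59, 65, 76, 89, 89, 91, 93, 100, 104, 104, 107, 104, 103, 105, 113, 109, 110, 109, 105, 90, 83, 59, 61]
226 [44, 45, 44, 52, 50, 57, 72, 94, 116, 121, 125, 127, 122, 125, 124, 119, 90, 63, 61, 60, 53, 51, 49, 55]
227 [45, 43, 47, 48, 45, 57, 76, 107, 122, 133, 136, 135, 135, 136, 134, 135, 117, 64, 48, 51, 45, 50, 43, 55]
228 [47, 45, 49, 47, 51, 62, 85, 111, 128, 136, 144, 140, 142, 140, 142, 141, 119, 63, 49, 52, 49, 48, 45, 53]
264 [48, 48, 49, 45
[... 2552 characters left out ...]
45 [166, 167, 166, 22, 22, 30, 29, 25, 39, 34, 27, 29, 29, 33, 31, 25, 30, 32, 26, 29, 30, 31, 31, 24, 28, 27, 27, 29, 32, 33]
246 [170, 172, 170, 19, 29, 30, 30, 33, 28, 31, 19, 35, 26, 34, 27, 32, 27, 29, 33, 29, 30, 30, 30, 37, 31, 29, 30, 31, 33, 35]
[0.4649, -0.3526, 0.029]
[0.4212, -0.3514, 0.029]
[0.372, -0.3496, 0.029]
S [0.3955, -0.3469, 0.022]
S [0.4113, -0.3478, 0.022]
S [0.4269, -0.3486, 0.022]
S [0.4423, -0.3479, 0.022]
S [0.4573, -0.3487, 0.022]
yaw now 63.1 shift [-0.4455 -0.3371 -0.2189] turn -0.4514 t 0.1 F [ 0.5 -0.  -0.2]
[[-8.92100198e-01  4.51837183e-01 -6.30030498e-04]
 [ 4.51837601e-01  8.92098864e-01 -1.54856236e-03]
 [-1.37648561e-04 -1.66614425e-03 -9.99998603e-01]]
```

```bash
python3 nudge.py '[[0,0,-0.045,-0.0873,1],[0,0,-0.045,-0.0873,1],[0,0,-0.045,-0.0873,1],[0,0,-0.045,-0.0873,1],[0,0,-0.045,-0.0873,1],[0,0,0,0,1]]' 50
python3 - <<'E'
from h import *
rel((.55,.1,.42),88.1); rel((.452,-.35,.2),88.1)
for a,b in(((137.6,239.7),(403.9,215.2)),((146,208),(404,262))): print(tri(a,b))
E
```

```text
t: 0.7
eef_pos: [0.3059, 0.604, 0.4339]
tool_rot: [0.002, 0.015, 1.0, 0.005]
contact_force: [0.6, 0.5, 0.8]
gripper_width: 0.999
grasp_force: 0.0
yaw now 88.3 shift [-0.2593 -0.4965  0.0095] turn 0.0027 t 0.7 F [0.6 0.5 0.8]
yaw now 88.3 shift [-0.1743 -0.9516  0.2243] turn 0.0027 t 0.7 F [0.6 0.5 0.8]
(array([ 0.5078135 , -0.35258243,  0.02869574]), [np.float64(3.2), np.float64(3.2)])
(array([ 0.36977174, -0.35353139,  0.00667935]), [np.float64(3.2), np.float64(3.2)])
```

```bash
python3 nudge.py '[[-0.0216,-0.0414,0,0,1],[-0.0216,-0.0414,0,0,1],[-0.0216,-0.0414,0,0,1],[-0.0216,-0.0414,0,0,1],[-0.0216,-0.0414,0,0,1],[-0.0216,-0.0414,0,0,1],[-0.0216,-0.0414,0,0,1],[-0.0216,-0.0414,0,0,1],[-0.0216,-0.0414,0,0,1],[-0.0216,-0.0414,0,0,1],[-0.0216,-0.0414,0,0,1],[-0.0216,-0.0414,0,0,1]]'
python3 nudge.py '[[0.0071,-0.0379,0,0,1],[0.0071,-0.0379,0,0,1],[0.0071,-0.0379,0,0,1],[0.0071,-0.0379,0,0,1],[0.0071,-0.0379,0,0,1],[0.0071,-0.0379,0,0,1],[0.0071,-0.0379,0,0,1],[0.0071,-0.0379,0.045,0,1],[0.0071,-0.0379,0.045,0,1],[0.0071,-0.0379,0.045,0,1],[0.0071,-0.0379,0.045,0,1],[0.0071,-0.0379,0.045,0,1],[0,0,0.03,0,1],[0,0,0.03,0,1],[0,0,0,0,1]]'
python3 - <<'E'
from h import *
rel((.452,-.35,.10),88.1)
s=bot.read_camera("scene");t=bot.read_camera("top"); cv2.imwrite("pics/s1.png",s);cv2.imwrite("pics/t1.png",t)
o=bot.get_obs()["eef_pos"];print(S.proj(o),T.proj(o))
a=cv2.resize(s[150:270,90:220],None,fx=4,fy=4,interpolation=cv2.INTER_CUBIC); b=cv2.resize(t[170:290,340:440],None,fx=4,fy=4,interpolation=cv2.INTER_CUBIC)
b=cv2.convertScaleAbs(b,alpha=1.4)
cv2.imwrite("pics/c1.png",np.hstack([a[:,:400],b[:,:400]]))
E
```

```text
t: 1.9
eef_pos: [0.5481, 0.0954, 0.4257]
tool_rot: [-0.0, 0.016, 1.0, -0.0]
contact_force: [0.9, 0.2, -0.4]
gripper_width: 0.998
grasp_force: 0.0
t: 3.4
eef_pos: [0.4515, -0.3233, 0.1723]
tool_rot: [-0.004, 0.017, 1.0, 0.002]
contact_force: [-0.3, -0.3, 0.1]
gripper_width: 0.998
grasp_force: 0.0
yaw now 88.1 shift [-0.002  -0.0269  0.0722] turn -0.0001 t 3.4 F [-0.3 -0.3  0.1]
[133.12129155 190.92323746] [412.08855225 234.49079824]
```

View pics/c1.png

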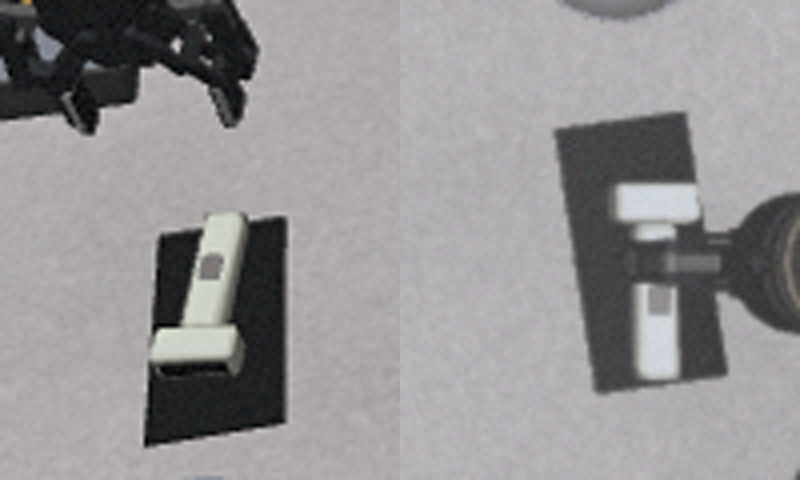

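The picture shows the open fingertips in scene at crop (85,130) and (232,122). The scanner lies below, its handle unobstructed. The head is towards +x in the top crop at (655,202).

```bash
python3 nudge.py '[[0,0,0,0,1]]'
python3 - <<'E'
from h import *
rel((.452,-.35,.10),88.1)
o=bot.get_obs()["eef_pos"]+[0,0,.013];print(S.proj(o),T.proj(o))
E
```

```text
t: 3.6
eef_pos: [0.4556, -0.3256, 0.1782]
tool_rot: [0.001, 0.016, 1.0, -0.0]
contact_force: [0.0, 1.0, 0.3]
gripper_width: 0.998
grasp_force: 0.0
yaw now 88.2 shift [ 0.003  -0.0245  0.0782] turn 0.0011 t 3.6 F [0.  1.  0.3]
[131.09979696 187.58223193] [414.36693057 234.05316167]
```

```bash
python3 nudge.py '[[0.003,-0.0245,0.02,0,1],[0,0,0.04,0,1],[0,0,0.04,0,1],[0,0,0.03,0,1],[0,0,0.02,0,1],[0,0,0.01,0,1],[0,0,0.005,0,1],[0,0,0,0,1]]' 50
python3 - <<'E'
from h import *
rel((.452,-.35,.008),88.1)
E
```

```text
t: 4.4
eef_pos: [0.4517, -0.3499, 0.0124]
tool_rot: [0.001, 0.016, 1.0, -0.0]
contact_force: [-0.2, -0.2, 0.0]
gripper_width: 0.996
grasp_force: 0.0
yaw now 88.2 shift [-0.0003 -0.0001  0.0044] turn 0.0011 t 4.4 F [-0.2 -0.2  0. ]
```

```bash
python3 nudge.py '[[0,0,0.004,0,1],[0,0,0,0,0],[0,0,0,0,0],[0,0,0,0,0],[0,0,0,0,0],[0,0,0,0,0],[0,0,0,0,0],[0,0,0,0,0],[0,0,0,0,0]]' 50
python3 nudge.py '[[0,0,-0.01,0,0],[0,0,-0.03,0,0],[0,0,-0.04,0,0],[0,0,-0.04,0,0],[0,0,-0.04,0,0],[0,0,-0.015,0,0],[0,0,0,0,0],[0,0,0,0,0]]'
python3 - <<'E'
from h import *
o=bot.get_obs();print(np.round(o["contact_force"],2),np.round(o["torque"],2))
s=bot.read_camera("scene");t=bot.read_camera("top"); cv2.imwrite("pics/s2.png",s);cv2.imwrite("pics/t2.png",t)
o=bot.get_obs()["eef_pos"];print(o,S.proj(o),T.proj(o))
a=cv2.resize(s[130:250,90:190],None,fx=4,fy=4,interpolation=cv2.INTER_CUBIC); b=cv2.resize(t[170:290,360:460],None,fx=4,fy=4,interpolation=cv2.INTER_CUBIC)
b=cv2.convertScaleAbs(b,alpha=1.4)
cv2.imwrite("pics/c2.png",np.hstack([a,b]))
E
```

```text
t: 5.3
eef_pos: [0.4509, -0.3495, 0.0075]
tool_rot: [-0.0, 0.016, 1.0, 0.0]
contact_force: [0.7, 0.9, 0.7]
gripper_width: 0.001
grasp_force: 0.0
t: 6.1
eef_pos: [0.4505, -0.3489, 0.1819]
tool_rot: [-0.0, 0.016, 1.0, 0.0]
contact_force: [-1.1, -0.2, -1.5]
gripper_width: 0.002
grasp_force: 0.0
[-1.12 -0.24 -1.47] [-0.03  0.01  0.03]
[ 0.44994379 -0.34865902  0.18088755] [123.90766554 189.2451119 ] [422.13848337 235.9979647 ]
```

View pics/c2.png

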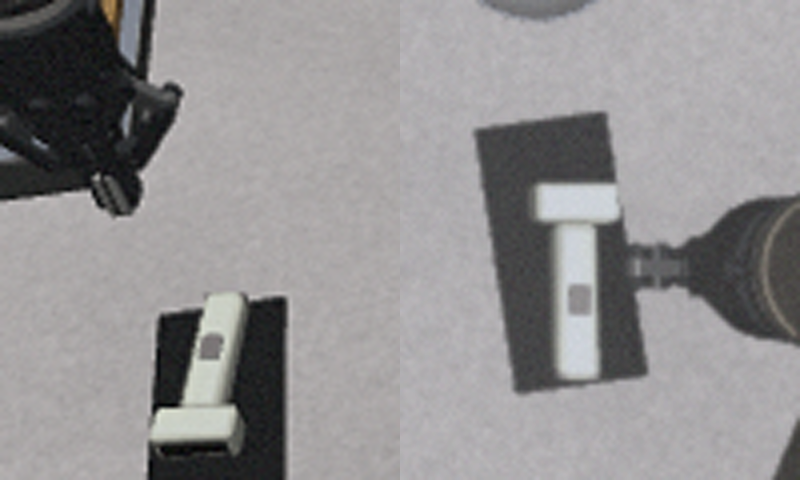

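The gripper closed on nothing: the scanner is unmoved on the mat. The closed tips appear in scene at crop (121,212) → px (120.5,183), and in top at crop (657,266) → px (424,236.5). That is clearly higher than the reported TCP, so I'll triangulate them.

Run:
```python
from h import *
o=bot.get_obs();print(o["eef_pos"])
for a in((120.5,183),(120.5,181)):
  for b in((422,236.5),(424,236.5),(426,236.5)): print(a,b,tri(a,b))
for z in(.18,.2,.22): print(z,S.proj((.45,-.3487,z)),T.proj((.45,-.3487,z)))
t=cv2.imread("pics/t2.png"); print(t[228:245:2,414:436].max(2))
```

```text
[ 0.44994379 -0.34865902  0.18088755]
(120.5, 183) (422, 236.5) (array([ 0.44990006, -0.34469348,  0.20410514]), [np.float64(4.9), np.float64(4.9)])
(120.5, 183) (424, 236.5) (array([ 0.44948817, -0.34718519,  0.20417612]), [np.float64(2.6), np.float64(2.6)])
(120.5, 183) (426, 236.5) (array([ 0.44910226, -0.349643  ,  0.20431522]), [np.float64(0.4), np.float64(0.4)])
(120.5, 181) (422, 236.5) (array([ 0.45012718, -0.34200186,  0.2116303 ]), [np.float64(5.1), np.float64(5.1)])
(120.5, 181) (424, 236.5) (array([ 0.44971684, -0.34447365,  0.21170377]), [np.float64(2.8), np.float64(2.8)])
(120.5, 181) (426, 236.5) (array([ 0.44933203, -0.34691218,  0.21184386]), [np.float64(0.5), np.float64(0.5)])
0.18 [123.99778365 189.48569151] [422.02054767 235.96966987]
0.2 [121.49803966 184.36203369] [425.07600751 236.09879047]
0.22 [118.91959497 179.07706515] [428.25980463 236.23333447]
[[ 48  54  84 120 126 126 124 125 122 121 126 125 128 128 127 125 123 124
  119 118 116  99]
 [ 51  50  68 111 104 104 118 120 117 118 102 104 105 120 125 125 115  87
   54  47  47  45]
 [ 49  48  50  53  58  64  57  56  55  71  74  55  54  56  60  55  51  49
   49  47  45  47]
 [ 48  51  51  61  71  75  66  57  54  70  74  61  60  54  47  49  46  53
   43  46  48  44]
 [ 51  48  57  66  82 103  76  74  74  69  71  73  72  70  69  72  60  61
   46  46  41  44]
 [ 46  47  57  65  78  99  74  70  65  75  73  72  71  68  69  66  56  60
   52  44  47  41]
 [ 48  47  49  52  54  58  53  48  51  66  82  56  51  49  57  52  51  51
   47  47  42  40]
 [ 48  49  50  50  54  77 102 104 105 102 102  95  92 115 120 120 115 102
   61  43  41  46]
 [ 48  49  47  46  62 115 121 126 124 124 123 125 125 123 121 122 121 123
  103 100  97  85]]
```

The tip triangulates to x,y as reported, but about 24 mm higher in z. I'll treat the reported TCP z as 24 mm low and step down, watching the force.

```bash
python3 nudge.py '[[0,0,0,0,1],[0,0,0,0,1],[0,0,0.03,0,1],[0,0,0.04,0,1],[0,0,0.04,0,1],[0,0,0.04,0,1],[0,0,0.03,0,1],[0,0,0.01,0,1],[0,0,0.005,0,1],[0,0,0,0,1],[0,0,0,0,1]]' 50
python3 nudge.py '[[0,0,0.005,0,1],[0,0,0.003,0,1],[0,0,0,0,1],[0,0,0,0,1]]'
```

```text
t: 7.3
eef_pos: [0.4518, -0.3503, -0.0111]
tool_rot: [0.001, 0.016, 1.0, -0.001]
contact_force: [0.1, 0.6, 0.2]
gripper_width: 1.0
grasp_force: 0.0
t: 7.7
eef_pos: [0.4509, -0.3495, -0.0204]
tool_rot: [0.0, 0.016, 1.0, 0.0]
contact_force: [-0.0, -0.6, -0.2]
gripper_width: 1.003
grasp_force: 0.0
```

```bash
python3 nudge.py '[[0,0,0.004,0,1],[0,0,0,0,0.5],[0,0,0,0,0.5],[0,0,0,0,0.5],[0,0,0,0,0.5]]' 50
python3 nudge.py '[[0,0,0,0,0],[0,0,0,0,0],[0,0,0,0,0],[0,0,0,0,0],[0,0,0,0,0]]' 50
```

```text
t: 8.2
eef_pos: [0.4509, -0.3495, -0.0244]
tool_rot: [0.0, 0.016, 1.0, -0.0]
contact_force: [0.0, -0.3, -0.7]
gripper_width: 0.501
grasp_force: 0.0
t: 8.7
eef_pos: [0.451, -0.3498, -0.0242]
tool_rot: [0.0, 0.016, 1.0, -0.0]
contact_force: [-0.8, -1.0, 5.8]
gripper_width: 0.364
grasp_force: 51.2
```

```bash
python3 nudge.py '[[0,0,-0.01,0,0],[0,0,-0.03,0,0],[0,0,-0.04,0,0],[0,0,-0.04,0,0],[0,0,-0.04,0,0],[0,0,-0.022,0,0],[0,0,0,0,0]]'
python3 - <<'E'
from h import *
rel((.445,-.06,.158),88.3);rel((.404,.1138,.158),88.3)
E
```

```text
t: 9.4
eef_pos: [0.4523, -0.3505, 0.1608]
tool_rot: [0.003, 0.016, 1.0, -0.001]
contact_force: [0.9, -0.5, -2.1]
gripper_width: 0.364
grasp_force: 50.6
yaw now 88.1 shift [0.0167 0.2901 0.0022] turn -0.0027 t 9.4 F [ 0.9 -0.5 -2.1]
yaw now 88.1 shift [0.0633 0.4625 0.0016] turn -0.0027 t 9.4 F [ 0.9 -0.5 -2.1]
```

```bash
python3 nudge.py '[[0.002,0.03,0,-0.003,0],[0.002,0.032,0,0,0],[0.002,0.032,0,0,0],[0.002,0.032,0,0,0],[0.002,0.032,0,0,0],[0.002,0.032,0,0,0],[0.002,0.032,0,0,0],[0.002,0.032,0,0,0],[0.001,0.032,0,0,0],[0,0,0,0,0]]'
python3 nudge.py '[[0.008,0.028,0,0,0],[0.008,0.03,0,0,0],[0.008,0.03,0,0,0],[0.008,0.03,0,0,0],[0.008,0.03,0,0,0],[0.007,0.028,0,0,0],[0,0,0,0,0],[0,0,0,0,0]]'
python3 - <<'E'
from h import *
rel((.404,.1138,.158),88.3)
s=bot.read_camera("scene");t=bot.read_camera("top"); cv2.imwrite("pics/s3.png",s);cv2.imwrite("pics/t3.png",t)
a=cv2.resize(s[120:270,230:330],None,fx=4,fy=4,interpolation=cv2.INTER_CUBIC); b=cv2.resize(t[180:280,190:290],None,fx=4,fy=4,interpolation=cv2.INTER_CUBIC)
b=cv2.convertScaleAbs(b,alpha=1.4)
cv2.imwrite("pics/c3.png",np.hstack([a,np.vstack([b,np.zeros((200,400,3),np.uint8)])]))
E
```

```text
t: 10.4
eef_pos: [0.4409, -0.0585, 0.1561]
tool_rot: [-0.002, 0.011, 1.0, 0.001]
contact_force: [-0.7, 0.0, -1.6]
gripper_width: 0.366
grasp_force: 50.6
t: 11.2
eef_pos: [0.3996, 0.1137, 0.1566]
tool_rot: [-0.001, 0.014, 1.0, -0.001]
contact_force: [-0.5, -0.5, -2.0]
gripper_width: 0.352
grasp_force: 99.2
yaw now 88.4 shift [-0.0044  0.0002 -0.0014] turn 0.0016 t 11.2 F [-0.5 -0.5 -2. ]
```

View pics/c3.png

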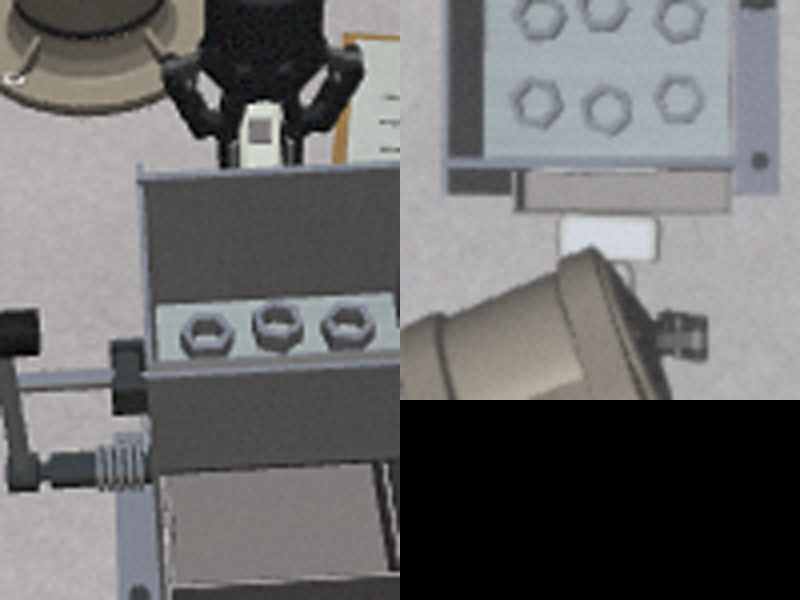

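In the scene crop the handle stands behind the hopper's front wall at (262,135). In the top crop the head spans x 560–660, y 213–262, just ahead of the front plates. Now I'll check the offsets camera by camera.

Run:
```python
from h import *
t=cv2.imread("pics/t3.png");s=cv2.imread("pics/s3.png")
xh=np.array([.99956,-.0297]);yh=np.array([.0297,.99956])
m=(t.min(2)>128).astype(np.uint8)
cs=blobs(t,m,(222,225,265,250)); c=max(cs,key=cv2.contourArea); r=cv2.minAreaRect(c); print("head T",r,cv2.boxPoints(r).round(1).tolist())
for z in(.205,.215): print("front mid",T.plane((242.5,233.2),z))
print("head T rows");print(t[230:248:2,226:260].min(2))
ss=lambda x,y:(200+x/5,140+y/4); ts=lambda x,y:(190+x/4.8,120+y/4.8)
def O(P,l): return np.round(P[:2]-l[0]*xh-l[1]*yh,4)
l=[S.plane(ss(330,296),.33),S.plane(ss(752,275),.33)];print("S lip",l,"O",O(sum(l)/2,(125,0) and (.125,0)))
print("S grip",O(S.plane(ss(147,252),.3),(.066,-.165)))
# scanner handle in scene: columns of bright rows
for y in range(146,162,2): print(y, s[y,282:310].min(1).tolist())
```

```text
head T ((241.5, 239.0), (10.0, 23.0), 90.0) [[230.0, 234.0], [253.0, 234.0], [253.0, 244.0], [230.0, 244.0]]
front mid [0.46964145 0.10457487 0.205     ]
front mid [0.4697092  0.10378093 0.215     ]
head T rows
[[109 110 110 108 112 110 109 111 111 108 113 110 109 110 110 110 114 111
  111 110 112 109 108 112 109 111 112 110 110 113 111 112 111 114]
 [ 87  87  86  88  85  93  91  85  87  91  95  92  92  94  93  94  91  91
   94  91  93  94  93  95  95  98  99  99 100 100 103 100 101 102]
 [122 121 122 117 115 130 137 137 135 132 132 133 132 128 130 127 127 128
  132 129 128 124 126 123 121 117 114 103 106 122 123 121 123 122]
 [127 126 123 108 134 146 148 150 148 148 148 149 152 147 147 149 149 148
  148 148 149 150 146 148 149 147 142 130  97 107 121 127 126 125]
 [125 124 122 112 136 145 147 151 150 150 146 150 149 150 150 148 148 149
  151 149 148 150 149 148 150 147 143 133  90 107 122 125 122 125]
 [127 127 121 104 135 147 149 149 149 147 150 144 144 152 150 151 150 149
  148 149 151 148 151 148 150 148 145 129  91 116 120 119 122 125]
 [124 124 124 108 133 144 143 142 137 106  
[... 861 characters left out ...]
 97, 61, 17, 21, 29, 29, 30, 20, 29, 20]
152 [26, 25, 25, 17, 22, 30, 18, 64, 180, 197, 133, 120, 122, 121, 120, 147, 201, 180, 30, 34, 30, 27, 29, 23, 14, 24, 18, 13]
154 [179, 135, 12, 25, 24, 32, 13, 67, 182, 192, 126, 118, 118, 121, 120, 135, 202, 178, 32, 74, 58, 19, 22, 42, 140, 170, 173, 172]
156 [177, 175, 94, 9, 31, 79, 106, 73, 176, 196, 197, 197, 200, 201, 199, 200, 202, 179, 54, 37, 88, 52, 22, 54, 183, 176, 172, 174]
158 [170, 172, 92, 9, 17, 61, 79, 61, 169, 190, 202, 199, 202, 201, 202, 203, 203, 179, 65, 35, 80, 51, 21, 71, 182, 172, 169, 170]
160 [172, 175, 131, 18, 31, 55, 81, 61, 164, 185, 203, 203, 202, 205, 203, 204, 206, 179, 106, 41, 79, 44, 18, 76, 182, 174, 168, 174]
```

```bash
python3 nudge.py '[[0,0,0,0,0]]' 50
python3 - <<'E'
from h import *
o=bot.get_obs();print(o["eef_pos"],o["q"].round(3) if hasattr(o["q"],"round") else o["q"])
print("mat btn",T.plane((405,244.8),.029),S.plane((143,216.8),.029))
for z in(.19,.20,.21,.22,.23): print("btn",z,S.plane((294.5,152.3),z), "handle158",S.plane((294.9,158),z)[:2])
E
```

```text
t: 11.4
eef_pos: [0.4004, 0.1131, 0.1572]
tool_rot: [-0.0, 0.015, 1.0, -0.0]
contact_force: [0.4, 0.2, -2.6]
gripper_width: 0.358
grasp_force: 99.2
[0.4003776  0.11308899 0.15723178] [-0.751  0.096  0.35   2.206 -0.044  0.847  1.166]
mat btn [ 0.42170877 -0.35491315  0.029     ] [ 0.42414497 -0.34544634  0.029     ]
btn 0.19 [0.35947027 0.12028927 0.19      ] handle158 [0.38320953 0.11880685]
btn 0.2 [0.3704869  0.11888508 0.2       ] handle158 [0.39390324 0.11742282]
btn 0.21 [0.38150353 0.1174809  0.21      ] handle158 [0.40459695 0.1160388 ]
btn 0.22 [0.39252016 0.11607671 0.22      ] handle158 [0.41529067 0.11465478]
btn 0.23 [0.40353678 0.11467252 0.23      ] handle158 [0.42598438 0.11327075]
```

```bash
python3 nudge.py '[[0.008,0.001,0,-0.005,0],[0.008,0.001,0,-0.005,0],[0.006,0,0,0,0],[0,0,0,0,0],[0,0,0,0,0],[0,0,0,0,0]]' 50
python3 - <<'E'
from h import *
t=bot.read_camera("top");s=bot.read_camera("scene");cv2.imwrite("pics/t4.png",t);cv2.imwrite("pics/s4.png",s)
print(t[232:256,226:262].min(2)[:, ::2])
for y in (150,154,158,160): print(y, s[y,282:310].min(1).tolist())
E
```

```text
t: 12.0
eef_pos: [0.3788, 0.1168, 0.1577]
tool_rot: [0.0, 0.01, 1.0, 0.0]
contact_force: [-0.1, -0.3, -1.6]
gripper_width: 0.357
grasp_force: 99.2
[[ 88  88  88  91  93  91  93  97  94  95  98  96  97 101 100 101 100 103]
 [106 102 105 104 110 110 110 107 106 105 105 103 106 107 106 104 104 103]
 [123 122 123 120 123 124 122 123 120 122 123 121 122 123 128 123 121 122]
 [125 121 122 125 125 124 125 121 120 122 126 123 127 126 128 120 124 123]
 [129 123 126 124 124 122 124 123 121 125 124 125 128 123 123 124 126 124]
 [126 125 123 124 126 121 122 123 123 129 128 124 122 124 123 125 125 125]
 [126 123 122 124 125 125 124 123 125 121 127 124 121 126 125 123 124 124]
 [124 124 121 126 124 128 123 123 129 125 125 128 123 126 127 125 121 123]
 [127 124 119 120 119 121 123 122 124 122 127 127 128 123 125 124 125 124]
 [126 127 103  99 100 104 110 107 110 118 119 122 121 125 124 122 123 122]
 [129 126 128 122 123 118 115 109 110  98  95  94 101 110 126 124 124 123]
 [125 111 139 139 140 139 138 135 135 132 131 130 132  98 122 124 127 124]
 [125 116 148 148 144 146 148 148 148 145 144 147 143
[... 703 characters left out ...]
132 126 118  73  92 111 106 107  97  92 113 113 121 124 124 125 125]
 [126 124 114  75  61  66 125 129 128 121  94 125 124 124 124 120 125 126]]
150 [181, 182, 181, 22, 20, 31, 78, 121, 134, 188, 148, 111, 122, 157, 156, 157, 202, 184, 72, 18, 95, 62, 22, 52, 174, 173, 174, 174]
154 [174, 178, 173, 16, 38, 38, 83, 69, 114, 176, 201, 201, 201, 200, 201, 203, 201, 185, 161, 33, 83, 67, 27, 61, 177, 168, 167, 169]
158 [168, 170, 172, 172, 129, 102, 78, 72, 126, 164, 191, 201, 202, 201, 202, 200, 202, 188, 171, 62, 78, 128, 175, 175, 173, 169, 171, 167]
160 [171, 171, 171, 171, 175, 172, 169, 140, 116, 164, 187, 199, 198, 200, 202, 203, 203, 191, 164, 134, 175, 175, 178, 176, 177, 174, 169, 172]
```

```bash
python3 nudge.py '[[0,0,0,-0.015,0],[0,0,0,-0.015,0],[0,0,0,0,0],[0,0,0,0,0],[0,0,0,0,0],[0,0,0,0,0],[0,0,0,0,0],[0,0,0,0,0],[0,0,0,0,0],[0,0,0,0,0],[0,0,0,0,0],[0,0,0,0,0]]' 50
python3 - <<'E'
from h import *
t=bot.read_camera("top")
print(t[238:256,226:262].min(2)[:, ::3])
s=bot.read_camera("scene")
for y in range(136,164,2): print(y, s[y,284:306].min(1).tolist())
E
```

```text
t: 13.3
eef_pos: [0.3786, 0.1167, 0.1576]
tool_rot: [0.0, -0.005, 1.0, 0.0]
contact_force: [-0.2, 0.2, -2.5]
gripper_width: 0.357
grasp_force: 99.2
[[126 122 124 126 127 125 123 126 119 127 122 122]
 [125 122 122 126 127 125 126 126 124 128 124 120]
 [128 124 120 125 123 125 124 126 124 127 121 123]
 [130 122 111 108 108 120 118 123 125 125 124 127]
 [128 118 111 109 106 109 107 101  93 126 123 120]
 [125 133 133 133 134 133 133 133 124 126 122 125]
 [122 149 149 148 147 148 148 148 138 123 124 124]
 [122 148 150 150 148 151 148 149 141 120 122 122]
 [124 148 149 150 147 148 148 152 142 120 124 125]
 [126 148 149 149 148 149 150 148 139 115 120 126]
 [126 145 148 149 146 148 149 149 141 117 123 124]
 [125 146 150 149 149 151 148 149 141 119 121 122]
 [126 145 149 150 150 150 151 151 140 118 124 121]
 [123 146 149 147 150 147 147 149 138 119 125 123]
 [122 142 142 142 144 145 140 143 134 119 123 125]
 [122 129 132 133 133 132 133 135 127 118 121 126]
 [128 112 106  72 105 106  91 116 114 124 121 125]
 [127 118  68  49 125 129 116 120 126 126 121 126]]
136 [171, 93, 18, 18, 25, 27, 27,
[... 729 characters left out ...]
58, 157, 159, 200, 180, 64, 28, 94, 70, 16, 50]
152 [175, 21, 17, 33, 84, 80, 94, 187, 201, 201, 204, 200, 201, 204, 202, 183, 110, 26, 84, 68, 17, 53]
154 [176, 11, 18, 43, 83, 61, 88, 177, 198, 201, 199, 201, 202, 203, 201, 187, 166, 23, 81, 67, 26, 57]
156 [175, 50, 11, 30, 82, 69, 121, 170, 190, 201, 197, 200, 202, 201, 205, 192, 178, 54, 79, 43, 31, 138]
158 [175, 168, 90, 104, 76, 76, 112, 161, 185, 202, 199, 203, 202, 203, 200, 194, 166, 66, 74, 131, 175, 175]
160 [173, 174, 173, 171, 131, 171, 94, 159, 180, 203, 199, 197, 199, 200, 202, 198, 171, 149, 177, 178, 174, 175]
162 [143, 146, 143, 144, 144, 132, 127, 131, 134, 138, 131, 134, 135, 135, 132, 133, 132, 132, 135, 136, 132, 131]
```

```bash
python3 nudge.py '[[0,0,0,0,0],[0,0,0,0,0],[0,0,0,0,0],[0,0,0,0,0],[0,0,0,0,0],[0,0,0,0,0],[0,0,0,0,0],[0,0,0,0,0],[0,0,0,0,0],[0,0,0,0,0]]' 50 >/dev/null
python3 nudge.py '[[-0.006,-0.028,0,0.01,0],[-0.009,-0.03,0,0.01,0],[-0.009,-0.03,0,0.01,0],[-0.009,-0.03,0,0.01,0],[-0.009,-0.03,0,0,0],[-0.009,-0.028,0,0,0],[0,0,0,0,0]]' 50
python3 - <<'E'
from h import *
rel((.449,-.347,.06),88.2)
E
```

```text
t: 15.1
eef_pos: [0.4281, -0.0637, 0.1579]
tool_rot: [0.001, 0.017, 1.0, -0.001]
contact_force: [-0.4, 0.4, -2.5]
gripper_width: 0.355
grasp_force: 91.2
yaw now 88.0 shift [-0.0306 -0.2823  0.0983] turn -0.0036 t 15.1 F [-0.4  0.4 -2.5]
```

```bash
python3 nudge.py '[[-0.003,-0.028,0,0,0],[-0.003,-0.028,0,0,0],[-0.003,-0.028,0,0,0],[-0.003,-0.028,0,0,0],[-0.003,-0.028,0,0,0],[-0.003,-0.028,0,0,0],[-0.003,-0.028,0,0,0],[-0.003,-0.028,0.02,0,0],[-0.003,-0.028,0.03,0,0],[-0.003,-0.028,0.03,0,0],[0,0,0.018,0,0],[0,0,0,0,0],[0,0,0,0,0]]' 50
python3 - <<'E'
from h import *
rel((.449,-.347,-.0235),88.2)
E
```

```text
t: 16.4
eef_pos: [0.4493, -0.3398, 0.0596]
tool_rot: [-0.0, 0.014, 1.0, 0.0]
contact_force: [-0.1, -0.3, -2.0]
gripper_width: 0.359
grasp_force: 91.2
yaw now 88.4 shift [ 0.0001 -0.0073  0.0831] turn 0.0029 t 16.4 F [-0.1 -0.3 -2. ]
```

```bash
python3 nudge.py '[[0,-0.0073,0.02,0.003,0],[0,0,0.02,0,0],[0,0,0.02,0,0],[0,0,0.012,0,0],[0,0,0.006,0,0],[0,0,0,0,0],[0,0,0,0,0]]' 50
python3 nudge.py '[[0,0,0.003,0,0],[0,0,0,0,0],[0,0,0,0,0]]' 50
```

```text
t: 17.1
eef_pos: [0.4496, -0.3484, -0.0175]
tool_rot: [0.001, 0.016, 1.0, -0.0]
contact_force: [0.7, 0.1, -2.6]
gripper_width: 0.356
grasp_force: 91.5
t: 17.4
eef_pos: [0.4493, -0.3482, -0.021]
tool_rot: [0.0, 0.016, 1.0, -0.0]
contact_force: [0.5, -0.4, -0.9]
gripper_width: 0.355
grasp_force: 91.5
```

```bash
python3 nudge.py '[[0,0,0.0015,0,0],[0,0,0,0,0],[0,0,0,0,0]]' 50
python3 nudge.py '[[0,0,0,0,0.45],[0,0,0,0,0.6],[0,0,0,0,0.8],[0,0,0,0,1],[0,0,0,0,1],[0,0,-0.02,0,1],[0,0,-0.03,0,1],[0,0,-0.04,0,1],[0,0,-0.04,0,1],[0,0,-0.04,0,1],[0,0,-0.04,0,1],[0,0,-0.04,0,1],[0,0,-0.04,0,1],[0,0,-0.04,0,1],[0,0,-0.04,0,1],[0,0,0,0,1]]' 50
python3 - <<'E'
from h import *
s=bot.read_camera("scene");t=bot.read_camera("top"); cv2.imwrite("pics/s5.png",s);cv2.imwrite("pics/t5.png",t)
a=cv2.resize(s[190:270,90:190],None,fx=4,fy=4,interpolation=cv2.INTER_CUBIC); b=cv2.resize(t[190:270,360:460],None,fx=4,fy=4,interpolation=cv2.INTER_CUBIC)
b=cv2.convertScaleAbs(b,alpha=1.4)
cv2.imwrite("pics/c5.png",np.hstack([a,b]))
E
```

```text
t: 17.7
eef_pos: [0.4492, -0.3483, -0.022]
tool_rot: [0.001, 0.016, 1.0, 0.0]
contact_force: [-2.5, 1.6, 8.3]
gripper_width: 0.355
grasp_force: 92.5
t: 19.3
eef_pos: [0.4506, -0.3502, 0.3526]
tool_rot: [0.004, 0.016, 1.0, -0.002]
contact_force: [0.7, -0.2, 0.3]
gripper_width: 0.998
grasp_force: 0.0
```

View pics/c5.png

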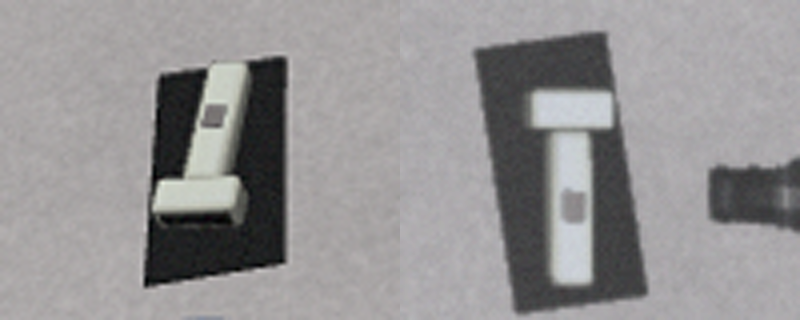

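The scanner is back flat on the mat. In the top crop the head is at (570,110) and the handle at (570,210), all inside the mat's outline. Next is the catch.

```bash
python3 nudge.py '[[0,0,0,0,1]]'>/dev/null
python3 - <<'E'
from h import *
rel((.555,-.083,.34),88.3)
for oy in(.107,.110,.113):
    f=lambda l:np.array([.5668,oy,0])+[l[0]*.99956+l[1]*.0297,-l[0]*.0297+l[1]*.99956,l[2]]
    print(oy,"armend S",S.proj(f((.042,-.193,.235))),"sleeve T",T.proj(f((.008,-.193,.24))),"sl ends T",T.proj(f((-.014,-.193,.243))),T.proj(f((.036,-.193,.243))),"grip in end S",S.proj(f((.066,-.143,.3))),"out",S.proj(f((.066,-.187,.3))))
E
```

```text
yaw now 88.2 shift [-0.0981  0.2677  0.0059] turn -0.0025 t 19.5 F [ 0.3  0.7 -0.6]
0.107 armend S [218.16349085 213.8228589 ] sleeve T [319.67397133 189.72043738] sl ends T [319.87112374 198.74361178] [319.75921389 177.98421033] grip in end S [236.61163048 202.53055082] out [216.30212907 203.53653509]
0.11 armend S [219.4488557  213.72878101] sleeve T [318.42634951 189.7551062 ] sl ends T [318.61768174 198.77834858] [318.50991565 178.01904719] grip in end S [237.99432539 202.4309518 ] out [217.68998698 203.43663793]
0.113 armend S [220.73383621 213.63473124] sleeve T [317.17875347 189.78977432] sl ends T [317.36426577 198.81308465] [317.26064328 178.05388334] grip in end S [239.37657462 202.33138488] out [219.07739693 203.336773  ]
```

```bash
python3 nudge.py '[[-0.0123,0.0335,0,0,1],[-0.0123,0.0335,0,0,1],[-0.0123,0.0335,0,0,1],[-0.0123,0.0335,0,0,1],[-0.0123,0.0335,0,0,1],[-0.0123,0.0335,0,0,1],[-0.0123,0.0335,0,0,1],[-0.0123,0.0335,0,0,1],[0,0,0,0,1],[0,0,0,0,1]]' 25
python3 - <<'E'
from h import *
rel((.555,-.083,.190),88.3)
t=bot.read_camera("top");s=bot.read_camera("scene");cv2.imwrite("pics/t6.png",t)
a=cv2.resize(s[120:240,180:280],None,fx=4,fy=4,interpolation=cv2.INTER_CUBIC); b=cv2.convertScaleAbs(cv2.resize(t[130:250,260:360],None,fx=4,fy=4,interpolation=cv2.INTER_CUBIC),alpha=1.4)
cv2.imwrite("pics/c6.png",np.hstack([a,b]))
E
```

```text
t: 20.5
eef_pos: [0.5553, -0.0825, 0.3453]
tool_rot: [-0.002, 0.015, 1.0, -0.0]
contact_force: [0.1, -0.4, 0.8]
gripper_width: 0.999
grasp_force: 0.0
yaw now 88.3 shift [-0.0002 -0.0004  0.1553] turn -0.0006 t 20.5 F [ 0.1 -0.4  0.8]
```

View pics/c6.png

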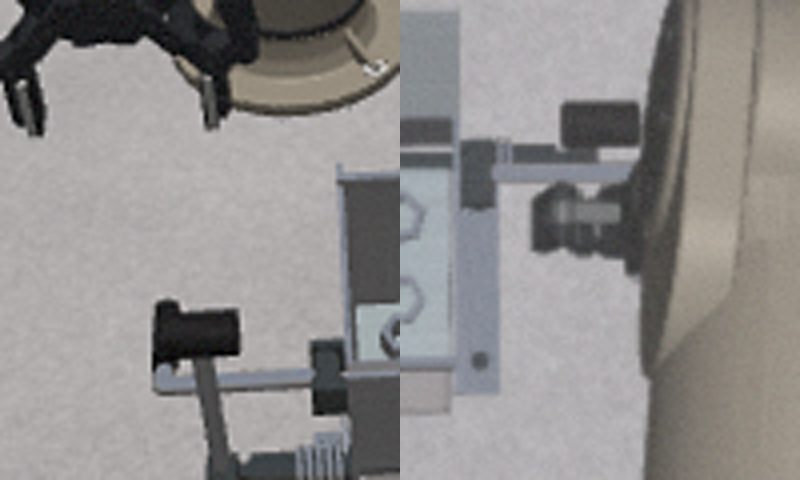

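Scene crop: the open fingertips are at (37,135) and (212,128). The catch sleeve's end is at (165,320), under them on the near side of the grip. The top crop shows the gripper clear of the T grip at (600,123).

```bash
python3 - <<'E'
from h import *
for z in(.369,.382): print(S.proj((.555,-.0825,z)))
E
python3 nudge.py '[[0,0,0.04,0,1],[0,0,0.04,0,1],[0,0,0.03,0,1],[0,0,0.02,0,1],[0,0,0.015,0,1],[0,0,0.01,0,1],[0,0,0,0,1],[0,0,0,0,1]]' 25
```

```text
[212.17387479 157.25622206]
[211.25822822 152.71265574]
t: 21.4
eef_pos: [0.556, -0.0841, 0.1926]
tool_rot: [0.0, 0.017, 1.0, -0.0]
contact_force: [-0.3, -0.1, 0.5]
gripper_width: 0.999
grasp_force: 0.0
```

```bash
python3 nudge.py '[[0,0.0025,0.001,0,0.5],[0,0,0,0,0.4],[0,0,0,0,0.3],[0,0,0,0,0.3],[0,0,0,0,0.3]]' 20
python3 nudge.py '[[0,0,0,0,0.1],[0,0,0,0,0],[0,0,0,0,0],[0,0,0,0,0]]' 20
```

```text
t: 21.9
eef_pos: [0.556, -0.0808, 0.1912]
tool_rot: [0.0, 0.016, 1.0, 0.0]
contact_force: [0.4, 0.8, 0.0]
gripper_width: 0.306
grasp_force: 0.0
t: 22.3
eef_pos: [0.5559, -0.0824, 0.1913]
tool_rot: [0.0, 0.017, 1.0, -0.001]
contact_force: [-1.0, -5.3, 1.5]
gripper_width: 0.171
grasp_force: 21.2
```

```bash
python3 nudge.py '[[0,-0.002,0,0,0],[0,0.0015,-0.0165,0,0],[0,0.0043,-0.0161,0,0],[0,0.007,-0.015,0,0],[0,0.0095,-0.0136,0,0],[0,0,0,0,0]]' 25
```

```text
t: 22.9
eef_pos: [0.5565, -0.0627, 0.2542]
tool_rot: [0.0, 0.017, 1.0, -0.001]
contact_force: [-3.2, -9.4, 4.9]
gripper_width: 0.172
grasp_force: 24.6
```

```bash
python3 nudge.py '[[0,-0.002,-0.002,0,0],[0,0.0118,-0.0117,0,0],[0,0.0136,-0.0095,0,0],[0,0.0151,-0.007,0,0],[0,0,0,0,0]]' 25
```

```text
t: 23.4
eef_pos: [0.558, -0.021, 0.2846]
tool_rot: [0.0, 0.015, 1.0, 0.0]
contact_force: [-5.5, -3.6, 11.2]
gripper_width: 0.172
grasp_force: 26.9
```

```bash
python3 nudge.py '[[0.002,0,-0.003,0,0],[0,0.0161,-0.0042,0,0],[0,0.0165,-0.0014,0,0],[0,0.0166,0.0015,0,0],[0,0,0,0,0]]' 25
```

```text
t: 23.9
eef_pos: [0.5584, 0.0304, 0.2901]
tool_rot: [0.001, 0.014, 1.0, 0.001]
contact_force: [1.1, -0.4, 6.1]
gripper_width: 0.172
grasp_force: 25.9
```

```bash
python3 nudge.py '[[0,0,0,0,0.3],[0,0,0,0,0.5],[0,0,0,0,0.7],[0,0,0,0,0.7],[0,0,-0.02,0,0.7],[0,0,-0.03,0,0.7],[0,0,-0.03,0,0.7],[0.03,0,-0.01,0,0.7],[0.03,0,0,0,0.7],[0,0,0,0,0.7]]' 25
python3 - <<'E'
from h import *
t=bot.read_camera("top");s=bot.read_camera("scene");cv2.imwrite("pics/t7.png",t);cv2.imwrite("pics/s7.png",s)
a=cv2.resize(s[120:240,200:300],None,fx=4,fy=4,interpolation=cv2.INTER_CUBIC); b=cv2.convertScaleAbs(cv2.resize(t[130:250,260:360],None,fx=4,fy=4,interpolation=cv2.INTER_CUBIC),alpha=1.4)
cv2.imwrite("pics/c7.png",np.hstack([a,b]))
E
```

```text
t: 24.9
eef_pos: [0.4951, 0.0287, 0.3802]
tool_rot: [-0.0, 0.016, 1.0, 0.001]
contact_force: [0.7, -0.8, -0.1]
gripper_width: 0.701
grasp_force: 0.0
```

View pics/c7.png

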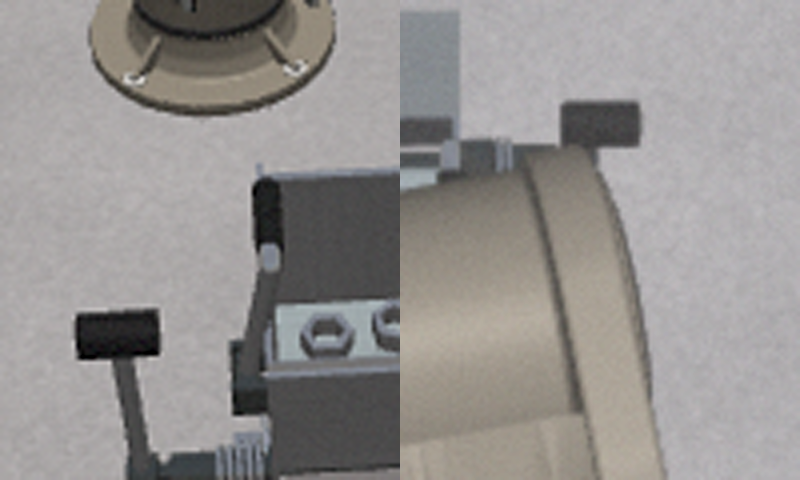

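The catch is up and leaning over the hopper: the sleeve is at scene crop (267,215) and its arm runs down to the lugs at (250,380). The T grip is free at (118,334), and in the top crop at (600,124).

Run:
```python
from h import *
a=(200+117.5/4,120+334/4);b=(310.25,161.0); print(tri(a,b),S.plane(a,.3),T.plane(b,.3))
rel((.6285,-.0566,.36),88.3)
```

```text
(array([ 0.62892273, -0.05680274,  0.29924863]), [np.float64(3.1), np.float64(3.1)]) [ 0.62980494 -0.05358421  0.3       ] [ 0.62888602 -0.05985717  0.3       ]
yaw now 88.2 shift [-0.1338 -0.0814  0.0198] turn -0.0024 t 25.0 F [0.2 0.2 0.2]
```

```bash
python3 nudge.py '[[-0.0267,-0.0163,0,0,0.75],[-0.0267,-0.0163,0,0,0.75],[-0.0267,-0.0163,0,0,0.75],[-0.0267,-0.0163,0,0,0.75],[-0.0267,-0.0163,0,0,0.75],[0,0,0.02,0,0.75],[0,0,0,0,0.75],[0,0,0,0,0.75]]' 60
python3 - <<'E'
from h import *
rel((.6288,-.0568,.256),88.3)
s=bot.read_camera("scene")
cv2.imwrite("pics/c8.png",cv2.resize(s[100:240,180:290],None,fx=4,fy=4,interpolation=cv2.INTER_CUBIC))
E
```

```text
t: 25.8
eef_pos: [0.6284, -0.0564, 0.3588]
tool_rot: [-0.001, 0.016, 1.0, -0.0]
contact_force: [-0.2, 0.3, 1.1]
gripper_width: 0.749
grasp_force: 0.0
yaw now 88.2 shift [-0.0006 -0.0003  0.1028] turn -0.0023 t 25.8 F [-0.2  0.3  1.1]
```

View pics/c8.png

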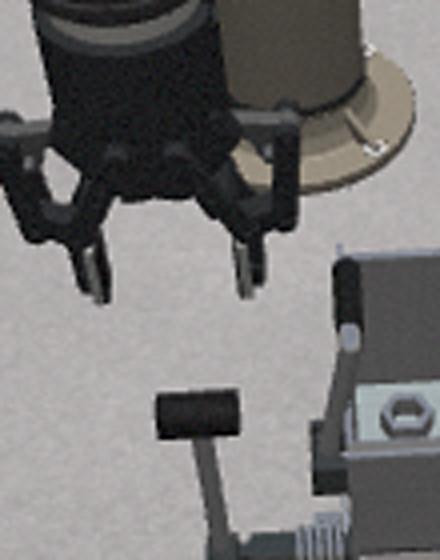

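The scene crop shows the open tips at (97,300) and (248,297), straddling the T grip at (198,414) once the height parallax is allowed for. The catch is still up at (347,300).

```bash
python3 nudge.py '[[0,0,0.03,-0.002,0.75],[0,0,0.03,0,0.75],[0,0,0.02,0,0.75],[0,0,0.015,0,0.75],[0,0,0.008,0,0.75],[0,0,0,0,0.75],[0,0,0,0,0.75]]' 60
python3 nudge.py '[[0,0,0,0,0.6],[0,0,0,0,0.45],[0,0,0,0,0.3],[0,0,0,0,0.3],[0,0,0,0,0.3]]' 60
```

```text
t: 26.55
eef_pos: [0.6289, -0.0567, 0.2577]
tool_rot: [0.001, 0.015, 1.0, 0.0]
contact_force: [-0.0, -0.1, 0.4]
gripper_width: 0.747
grasp_force: 0.0
t: 27.05
eef_pos: [0.629, -0.0562, 0.2581]
tool_rot: [0.001, 0.015, 1.0, 0.0]
contact_force: [-1.5, 0.9, 6.2]
gripper_width: 0.501
grasp_force: 62.0
```

```bash
python3 nudge.py '[[0.013,0,0.0007,0,0.3],[0.0128,0,0.002,0,0.3],[0.0126,0,0.0032,0,0.3],[0.0122,0,0.0045,0,0.3],[0,0,0,0,0.3]]' 60
python3 nudge.py '[[0.0117,0,0.0056,0,0.3],[0.0111,0,0.0068,0,0.3],[0.0103,0,0.0079,0,0.3],[0,0,0,0,0.3]]' 60
```

```text
t: 27.55
eef_pos: [0.5806, -0.055, 0.2492]
tool_rot: [0.005, 0.015, 1.0, 0.0]
contact_force: [3.6, 0.2, 7.5]
gripper_width: 0.501
grasp_force: 61.9
t: 27.95
eef_pos: [0.5464, -0.0542, 0.229]
tool_rot: [0.003, 0.015, 1.0, 0.001]
contact_force: [-4.1, 1.1, 17.8]
gripper_width: 0.502
grasp_force: 67.3
```

```bash
python3 nudge.py '[[0.0022,0,-0.0027,0,0.3],[0.0096,0,0.0088,0,0.3],[0.0085,0,0.0098,0,0.3],[0,0,0,0,0.3]]' 60
python3 nudge.py '[[0.0076,0,0.0106,0,0.3],[0.0065,0,0.0112,0,0.3],[0,0,0,0,0.3],[0,0,0,0,0.3]]' 60
```

```text
t: 28.35
eef_pos: [0.5277, -0.0537, 0.2124]
tool_rot: [0.004, 0.015, 1.0, 0.0]
contact_force: [2.0, -0.1, 11.1]
gripper_width: 0.5
grasp_force: 71.4
t: 28.75
eef_pos: [0.5126, -0.0533, 0.1908]
tool_rot: [0.003, 0.015, 1.0, 0.001]
contact_force: [-2.4, -0.4, 14.5]
gripper_width: 0.5
grasp_force: 80.3
```

```bash
python3 nudge.py '[[0.002,0,0.004,0,0.3],[0,0,0,0,0.3],[0,0,0,0,0.3]]' 60
python3 nudge.py '[[0.002,0,0.004,0,0.3],[0,0,0,0,0.3],[0,0,0,0,0.3],[0,0,0,0,0.3]]' 60
```

```text
t: 29.05
eef_pos: [0.5104, -0.0532, 0.1871]
tool_rot: [0.003, 0.015, 1.0, 0.001]
contact_force: [-5.3, 0.2, 19.0]
gripper_width: 0.503
grasp_force: 81.9
t: 29.45
eef_pos: [0.5083, -0.0532, 0.1829]
tool_rot: [0.002, 0.015, 1.0, 0.001]
contact_force: [-4.7, 1.0, 16.0]
gripper_width: 0.505
grasp_force: 83.8
```

I've now used up my picture views (11, one over the limit of 10), so from here on I'll check by numbers only.

```bash
python3 nudge.py '[[0.002,0,0.004,0,0.3],[0,0,0,0,0.3],[0,0,0,0,0.3],[0,0,0,0,0.3]]' 60
python3 - <<'E'
from h import *
s0=cv2.imread("pics/s7.png");s=bot.read_camera("scene");t=bot.read_camera("top");cv2.imwrite("pics/s9.png",s);cv2.imwrite("pics/t9.png",t)
# flap region in scene: light flap pixels inside chute; tub region under: count pixels changed
for n,(x0,y0,x1,y1) in dict(chute=(270,193,328,210),tub=(274,235,326,262)).items():
    for nm,i in(("before",s0),("now",s)): r=i[y0:y1,x0:x1].reshape(-1,3).astype(int); print(n,nm,r.mean(0).round(),r.std(0).round(), "light",(r.min(1)>150).sum())
print("S lever zone diff"); 
for y in range(196,246,4): print(y,s0[y,214:262:2].max(1).tolist(),"|",s[y,214:262:2].max(1).tolist())
E
```

```text
t: 29.85
eef_pos: [0.5064, -0.0532, 0.1788]
tool_rot: [0.002, 0.015, 1.0, 0.0]
contact_force: [-4.8, 0.1, 17.4]
gripper_width: 0.501
grasp_force: 85.4
chute before [129. 126. 121.] [41. 40. 35.] light 347
chute now [81. 80. 81.] [13. 12. 12.] light 0
tub before [114. 115. 119.] [18. 19. 20.] light 0
tub now [112. 113. 116.] [23. 23. 25.] light 0
S lever zone diff
196 [174, 172, 174, 173, 173, 175, 176, 178, 179, 179, 175, 181, 172, 171, 173, 178, 170, 175, 172, 166, 168, 170, 169, 174] | [179, 174, 178, 177, 177, 179, 179, 176, 179, 129, 146, 134, 173, 176, 177, 175, 176, 177, 176, 172, 170, 172, 176, 179]
200 [175, 177, 136, 36, 31, 33, 33, 33, 37, 35, 38, 31, 24, 188, 174, 170, 169, 169, 173, 173, 172, 166, 162, 167] | [177, 178, 175, 172, 171, 176, 177, 179, 179, 126, 145, 125, 179, 181, 179, 178, 173, 175, 178, 176, 176, 170, 167, 171]
204 [173, 169, 133, 32, 38, 33, 32, 35, 32, 33, 30, 33, 19, 142, 173, 175, 178, 177, 169, 172, 173, 170, 174, 144] | [174, 176, 178, 175, 175, 177, 181, 175, 180, 123, 147, 121, 174, 176, 175, 178, 184, 179, 174, 179, 178, 175, 177, 151]
208 [172, 
[... 1669 characters left out ...]
4, 107]
236 [171, 170, 170, 175, 167, 172, 169, 172, 176, 65, 76, 79, 70, 74, 65, 70, 69, 70, 72, 69, 129, 90, 83, 120] | [173, 175, 173, 180, 170, 175, 173, 176, 179, 69, 69, 71, 72, 78, 64, 68, 72, 72, 70, 72, 130, 89, 84, 125]
240 [171, 172, 172, 172, 168, 171, 169, 164, 175, 50, 59, 59, 57, 105, 98, 49, 49, 46, 44, 42, 79, 42, 68, 102] | [175, 178, 174, 174, 175, 175, 177, 169, 176, 54, 62, 58, 59, 106, 102, 49, 54, 53, 45, 44, 77, 42, 72, 102]
244 [168, 170, 172, 175, 170, 169, 170, 170, 169, 174, 170, 174, 171, 178, 167, 177, 170, 167, 170, 171, 174, 177, 171, 141] | [174, 178, 179, 176, 172, 171, 173, 172, 174, 173, 174, 175, 175, 182, 170, 179, 174, 175, 173, 174, 179, 182, 173, 149]
```

Run:
```python
from h import *
s=cv2.imread("pics/s9.png")
f=lambda l:np.array([.5668,.1115,0])+[l[0]*.99956+l[1]*.0297,-l[0]*.0297+l[1]*.99956,l[2]]
for p in(.9,1.0,1.05,1.1,1.15):
    g=lambda r:S.proj(f((.066-r*np.sin(p),-.165,.170+r*np.cos(p)))).round(1)
    print(p,"grip",g(.13),"bar meets grip",g(.117))
for y in range(160,200,1): print(y,s[y,218:252].max(1).tolist())
```

```text
0.9 grip [232.1 184.2] bar meets grip [232.4 189.6]
1.0 grip [232.7 185. ] bar meets grip [232.9 190.1]
1.05 grip [232.9 185.5] bar meets grip [233.1 190.6]
1.1 grip [233.2 186.2] bar meets grip [233.4 191.1]
1.15 grip [233.5 186.9] bar meets grip [233.6 191.8]
160 [27, 26, 31, 27, 27, 29, 30, 25, 35, 30, 25, 30, 32, 24, 33, 28, 33, 22, 28, 28, 17, 36, 23, 24, 24, 32, 31, 31, 27, 31, 35, 45, 51, 48]
161 [24, 22, 32, 27, 25, 29, 30, 35, 28, 33, 28, 29, 30, 29, 29, 30, 23, 29, 31, 27, 26, 25, 33, 32, 35, 32, 24, 32, 27, 20, 41, 49, 44, 46]
162 [30, 34, 27, 27, 23, 26, 22, 20, 29, 31, 30, 32, 23, 25, 27, 32, 39, 48, 50, 36, 22, 21, 29, 26, 26, 29, 34, 21, 41, 144, 149, 38, 49, 47]
163 [29, 36, 27, 31, 37, 54, 55, 49, 38, 23, 32, 31, 27, 28, 31, 36, 52, 54, 53, 51, 26, 28, 34, 25, 29, 27, 21, 35, 109, 190, 185, 109, 42, 45]
164 [20, 29, 24, 28, 49, 55, 56, 55, 44, 30, 27, 30, 29, 34, 32, 40, 44, 44, 54, 44, 30, 20, 22, 33, 32, 34, 29, 108, 187, 186, 187, 103, 42, 92]
165 [25, 24, 30, 33, 35, 35, 37, 38, 40, 34, 30, 32, 28, 34, 29, 31, 34, 26, 30, 42, 30, 38, 26, 30, 20, 23, 76, 186, 185,
[... 4644 characters left out ...]

196 [178, 178, 177, 176, 177, 177, 179, 178, 179, 176, 176, 179, 179, 135, 129, 147, 146, 140, 134, 180, 173, 175, 176, 180, 177, 178, 175, 177, 176, 180, 177, 175, 176, 177]
197 [178, 176, 175, 179, 181, 178, 180, 178, 182, 177, 174, 175, 179, 132, 131, 147, 145, 141, 122, 182, 172, 182, 180, 176, 177, 180, 176, 172, 173, 173, 172, 178, 175, 177]
198 [174, 177, 173, 177, 178, 182, 177, 174, 174, 171, 172, 173, 177, 131, 129, 149, 143, 141, 122, 179, 177, 179, 178, 167, 174, 176, 176, 174, 172, 172, 175, 170, 176, 179]
199 [176, 177, 179, 179, 177, 174, 176, 173, 175, 173, 178, 170, 179, 174, 128, 150, 145, 143, 119, 179, 177, 177, 178, 170, 174, 172, 175, 174, 176, 173, 173, 170, 173, 178]
```

```bash
python3 nudge.py '[[0,0,0,0,0.3],[0,0,0,0,0.3],[0.001,0,0.002,0,0.3],[0,0,0,0,0.3],[0,0,0,0,0.3]]' 110
python3 nudge.py '[[0.001,0,0.002,0,0.3],[0,0,0,0,0.3],[0,0,0,0,0.3]]' 110
python3 nudge.py '[[0.001,0,0.002,0,0.3],[0,0,0,0,0.3],[0,0,0,0,0.3]]' 110
python3 - <<'E'
from h import *
s=bot.read_camera("scene");cv2.imwrite("pics/s10.png",s)
for y in range(178,194): print(y,s[y,222:246].max(1).tolist())
E
```

```text
t: 30.45
eef_pos: [0.5055, -0.0531, 0.1769]
tool_rot: [0.003, 0.015, 1.0, 0.001]
contact_force: [-4.7, 0.6, 17.6]
gripper_width: 0.499
grasp_force: 110.2
t: 30.75
eef_pos: [0.5047, -0.0531, 0.1753]
tool_rot: [0.003, 0.015, 1.0, 0.001]
contact_force: [-8.1, -0.7, 20.3]
gripper_width: 0.498
grasp_force: 110.7
t: 31.05
eef_pos: [0.504, -0.0531, 0.173]
tool_rot: [0.003, 0.015, 1.0, 0.001]
contact_force: [-3.4, -0.9, 16.9]
gripper_width: 0.502
grasp_force: 113.2
178 [32, 33, 38, 124, 189, 185, 180, 179, 176, 176, 179, 180, 179, 178, 178, 176, 182, 176, 137, 20, 24, 30, 27, 30]
179 [32, 21, 46, 110, 189, 182, 176, 178, 177, 179, 180, 181, 177, 176, 178, 178, 175, 182, 180, 96, 18, 23, 27, 32]
180 [23, 35, 36, 79, 187, 184, 178, 177, 180, 180, 183, 179, 182, 182, 181, 181, 183, 187, 187, 186, 14, 28, 35, 30]
181 [28, 21, 40, 62, 194, 185, 189, 185, 190, 183, 143, 146, 146, 148, 110, 113, 116, 117, 114, 89, 30, 27, 34, 29]
182 [17, 24, 43, 29, 93, 70, 69, 70, 70, 69, 51, 56, 54, 57, 41, 41, 43, 42, 40, 38, 84, 105, 63, 27]
183 [81, 147, 75, 25, 36, 31, 32, 29, 24, 33, 27, 29, 36, 29, 26, 28,
[... 386 characters left out ...]
4, 38, 34, 32, 33, 32, 33, 34, 33, 23, 78, 83, 49]
188 [44, 90, 87, 26, 33, 26, 26, 26, 34, 19, 30, 31, 24, 32, 24, 24, 22, 36, 23, 27, 24, 65, 88, 55]
189 [27, 77, 87, 18, 24, 22, 25, 24, 29, 24, 19, 24, 9, 22, 21, 22, 16, 33, 24, 28, 24, 57, 85, 49]
190 [14, 55, 89, 12, 22, 21, 18, 23, 21, 22, 26, 79, 81, 42, 12, 22, 22, 23, 18, 16, 17, 56, 86, 84]
191 [95, 86, 82, 47, 15, 7, 18, 15, 8, 42, 134, 148, 148, 141, 42, 15, 47, 49, 50, 54, 92, 36, 78, 90]
192 [173, 148, 79, 66, 54, 96, 134, 134, 130, 90, 135, 150, 146, 146, 118, 181, 183, 182, 178, 181, 185, 131, 110, 115]
193 [177, 175, 107, 104, 136, 178, 177, 176, 181, 178, 130, 150, 144, 144, 120, 184, 182, 177, 184, 187, 181, 173, 174, 173]
```

```bash
python3 nudge.py '[[0.001,0,0.003,0,0.3],[0,0,0,0,0.3],[0,0,0,0,0.3]]' 110
python3 nudge.py '[[0.001,0,0.003,0,0.3],[0,0,0,0,0.3],[0,0,0,0,0.3]]' 110
python3 nudge.py '[[0.001,0,0.003,0,0.3],[0,0,0,0,0.3],[0,0,0,0,0.3]]' 110
python3 - <<'E'
from h import *
s=bot.read_camera("scene");cv2.imwrite("pics/s11.png",s)
for y in (180,181,182,183,189,190,191,192,193): print(y,s[y,222:246].max(1).tolist())
E
```

```text
t: 31.4
eef_pos: [0.504, -0.0531, 0.1725]
tool_rot: [0.004, 0.015, 1.0, 0.001]
contact_force: [-11.4, 0.2, 38.2]
gripper_width: 0.498
grasp_force: 115.5
t: 31.7
eef_pos: [0.5041, -0.053, 0.1719]
tool_rot: [0.005, 0.015, 1.0, 0.002]
contact_force: [-19.3, 2.6, 61.5]
gripper_width: 0.498
grasp_force: 118.0
t: 32.0
eef_pos: [0.5041, -0.053, 0.1713]
tool_rot: [0.006, 0.015, 1.0, 0.003]
contact_force: [-27.6, 3.2, 82.9]
gripper_width: 0.498
grasp_force: 120.5
180 [21, 26, 50, 111, 186, 184, 180, 179, 181, 182, 181, 180, 182, 180, 178, 182, 182, 186, 189, 97, 18, 28, 29, 33]
181 [24, 30, 42, 84, 193, 187, 185, 185, 187, 186, 185, 185, 144, 148, 144, 147, 113, 116, 120, 104, 34, 22, 41, 30]
182 [30, 21, 40, 32, 92, 88, 85, 68, 67, 73, 67, 66, 53, 56, 51, 56, 39, 45, 44, 45, 77, 63, 25, 28]
183 [41, 106, 81, 29, 39, 34, 38, 25, 28, 31, 28, 30, 27, 33, 35, 28, 31, 36, 34, 32, 66, 138, 50, 27]
189 [33, 78, 87, 21, 25, 24, 22, 21, 21, 32, 24, 17, 24, 25, 24, 21, 30, 28, 16, 24, 24, 59, 89, 52]
190 [25, 60, 90, 33, 20, 20, 27, 15, 23, 25, 20, 45, 49, 47, 12, 19, 19, 26, 14, 15, 16, 53, 81, 66]
191 [14, 90, 83, 45, 16, 15, 8, 20, 16, 29, 100, 150, 147, 144, 42, 4, 5, 12, 48, 51, 91, 42, 83, 87]
192 [176, 151, 81, 61, 54, 94, 95, 91, 91, 134, 135, 149, 146, 145, 121, 185, 183, 181, 178, 185, 181, 92, 97, 105]
193 [178, 174, 97, 93, 99, 177, 174, 177, 177, 176, 127, 150, 146, 146, 126, 184, 180, 185, 184, 185, 184, 175, 173, 171]
```

```bash
python3 nudge.py '[[-0.001,0,-0.003,0,0.3],[-0.0007,0,-0.002,0,0.3],[0,0,0,0,0.3],[0,0,0,0,0.3],[0,0,0,0,0.3],[0,0,0,0,0.3],[0,0,0,0,0.3]]' 100
python3 - <<'E'
from h import *
s=bot.read_camera("scene");s7=cv2.imread("pics/s7.png");s0=cv2.imread("pics/scene0.png")
d=cv2.absdiff(s7,s).max(2)>25
print("tub area changed px",d[228:266,270:330].sum())
for n,(x0,y0,x1,y1) in dict(bowl=(105,268,165,320),tape=(398,203,442,262),can=(360,148,392,205),tubfront=(270,262,332,275),benchnear=(255,275,350,310),catch=(258,160,275,220)).items():
    print(n,(cv2.absdiff(s0 if n!="catch" else s7,s).max(2)>30)[y0:y1,x0:x1].sum())
lab,_,st,c=cv2.connectedComponentsWithStats(d[225:268,266:334].astype(np.uint8)); print(st[1:].tolist())
E
```

```text
t: 32.75
eef_pos: [0.504, -0.053, 0.1723]
tool_rot: [0.004, 0.015, 1.0, 0.002]
contact_force: [-13.8, 0.8, 46.3]
gripper_width: 0.502
grasp_force: 116.4
tub area changed px 278
bowl 0
tape 0
can 0
tubfront 10
benchnear 3
catch 92
[[5, 11, 57, 8, 277], [7, 27, 1, 1, 1]]
```

Run:
```python
from h import *
s=bot.read_camera("scene");s7=cv2.imread("pics/s7.png");t=bot.read_camera("top")
d=(cv2.absdiff(s7,s).max(2)>30); print("catch rows160-192",d[160:192,258:275].sum(),"below",d[192:220,258:275].sum())
print("chute S max-channel");print(s[192:222:3,268:336:3].max(2))
print("chute T");print(t[158:226:4,200:290:4].max(2))
print("tub S");print(s[228:272:3,268:336:3].max(2))
```

```text
catch rows160-192 8 below 84
chute S max-channel
[[ 68  79  81  80  80  80  77  77  78  79  77  76  79  77  77  76  79  77
   78  73  75  61  59]
 [ 68  78  79  81  76  80  79  76  80  79  77  77  76  79  80  80  75  79
   76  78  72  59  63]
 [ 81  78  79  82  77  80  78  77  77  77  76  75  78  78  79  81  76  77
   76  78  64  58  58]
 [ 75  77  78  78  81  81  75  80  78  77  79  77  77  82  79  77  75  75
   74  78  58  60  63]
 [ 70  78  79  76  79  80  76  80  79  79  77  76  77  78  75  79  75  77
   73  79  58  60  62]
 [ 91  78  79  78  77  75  77  78  73  75  74  73  72  76  74  90 107 110
  122 140 133 125 125]
 [120 133 134 125 124 118 121 121 120 120 118 118 118 126 123 128 137 142
  146 147 148 151 130]
 [148 150 152 156 135 119 117  99 100  86  83  77  80  76  76  74  73  75
   75  78  74  74  76]
 [ 75  80  78  78  75  75  77  76  76  74  82  75  77  77  76  78  78  77
   76  75  77  77  75]
 [ 77  78  76  79  78  75  75  75  80  77  74  74  76  80  78  77  73  77
   75  76  76  78  77]]
chute T
[[117 103 105 101  98 102 102 104 102 100 103 105 103 105 101 102  99 10
[... 2339 characters left out ...]
128  35 145  61  60]
 [144 185 131 127 128 131 126 129 129 128 126 128 127 128 130 128 127 127
  127  86 147  58  58]
 [141 189 128 131 127 127 128 131 129 128 130 129 128 130 125 130 128 130
  130 129  60  61  69]
 [141 158 134 129 131 129 128 127 130 129 129 131 132 131 131 129 128 128
  128 131  56  57  73]
 [144 133 130 130 128 127 128 131 128 129 129 128 128 127 129 129 128 128
  130 130  45  55  85]
 [145 130 129 131 125 130 129 128 128 109 112 128 132 147 148 146 134  91
   77  67  66  55  81]
 [146 106  62  61  74  69  66  58  58  60  55  58  62  59  61  60  63  61
   59  62  60  57 151]
 [148  85  58  61  65  62  61  59  63  60  57  58  60  59  61  62  63  60
   65  63  58  55 147]]
```

Run:
```python
from h import *
print("T cam",T.c.round(3))
for r in(172,196,198,215,222,232): print("T row",r,"x at z=.01,.06,.17:",[T.plane((243,r),z)[0].round(3) for z in(.01,.06,.17)])
for r in(243,246,264): print("S row",r,[S.plane((300,r),z)[0].round(3) for z in(.01,.05)])
t=bot.read_camera("top").max(2).astype(int)
print(t[168:240:3,206:280:3])
```

```text
T cam [0.476 0.028 1.175]
T row 172 x at z=.01,.06,.17: [np.float64(0.652), np.float64(0.644), np.float64(0.628)]
T row 196 x at z=.01,.06,.17: [np.float64(0.579), np.float64(0.575), np.float64(0.565)]
T row 198 x at z=.01,.06,.17: [np.float64(0.573), np.float64(0.569), np.float64(0.56)]
T row 215 x at z=.01,.06,.17: [np.float64(0.522), np.float64(0.521), np.float64(0.516)]
T row 222 x at z=.01,.06,.17: [np.float64(0.502), np.float64(0.501), np.float64(0.498)]
T row 232 x at z=.01,.06,.17: [np.float64(0.472), np.float64(0.472), np.float64(0.472)]
S row 243 [np.float64(0.551), np.float64(0.578)]
S row 246 [np.float64(0.561), np.float64(0.588)]
S row 264 [np.float64(0.621), np.float64(0.645)]
[[ 54  50  53  76  78  79  78  77  78  76  81  78  69  73  70  70  71  74
   73  70  72  77 107  69  63]
 [ 50  53  63  58  59  60  60  60  61  61  59  60  60  59  58  59  60  61
   60  58  64  68 101  64  62]
 [ 52  53  98 102 105 106 105 105 105 105 103 102 104 104 106 104 108 105
  105 104 104  62  46  46  60]
 [ 51  49  63 103 104 105 104 104 104 103 104 106 104 105 103 104 106 103
  105 103 1
[... 1420 characters left out ...]
10 111 110 109 110 111 109 108 112 110
  112 107 108 109 109 112  72]
 [ 64  61  65  62  75  73 112 127 128 116 113 117 116 128 124 121 104  78
   74  83  77  81  79 106  95]
 [ 55  58  56  56  96  96 110  96 111 109 106 109 108 109 111 109 107 107
  109 107 104  90 101 111 106]
 [ 82  81  74  72 100  96 111 109  86 109  92  93 114  99 108 110 112 107
  108 105 108 110 104 104 116]
 [126 130 125 127 109  90 109 105  85  87 109  99 110 108 107 112 110 113
  112 112 112 113 109 129 125]
 [128 127 129 131 125 128 124 125 124 126 129 125 125 127 124 127 129 124
  126 123 126 126 124 131 126]
 [131 126 128 129 125 132 130 131 129 130 127 126 127 130 128 126 125 130
  127 125 127 129 128 130 130]]
```

Run:
```python
from h import *
a=cv2.imread("pics/top0.png").max(2).astype(int); b=np.mean([bot.read_camera("top").max(2) for _ in range(4)],0).astype(int)
d=b-a
for y in range(219,236): print(y,' '.join(f"{v:4d}" for v in d[y,214:280:2]))
print("abs")
for y in range(221,233): print(y,' '.join(f"{v:4d}" for v in b[y,214:280:2]))
```

```text
219  -15  -16   -5  -16   -2    3   -1   -1   -1    0   -3    1   -8   -2   -2   -3   -5   -3   -3   -3   -1   -3   -1   -3   -1   -3   -4   -4   -1   -2    2    3   -1
220    0    1    4    1    2    6    2    3    1    2    1    3    2    1    1    0    4    4   -1    2    1    3    2    2    1    4    5    0    7    4    5    6   -4
221    3    3    0    2    3    5    3    5    4    4    2    3    6    8    2    2    3    3    7    6    6    2    1    2    2    3   -2    1    1    5    3    2    1
222    3    2    0    5    2    5    3    5    6    8   10    6    2    5    4    4    2    4    5    5    2    2   -3    0    0   -2   -8   -7    3   -1    2    3    2
223   -1    0   -6    3    4    2    0   -8    3    4    0    4    2    3   -9    4    2    2    5    1    0   -9  -14   -2   -1   -1  -13  -26    3    5    3    0    4
224   -2    3   -1    2    4    4   -3    1    2    2   -9    2    1   -4   -6    3    1    4    4  -10   -3   -1   -2   -2   -3   -2  -12  -24   -1    1    1    2    3
225    0    1    6    4    2    3  -15   -1    2    0   -3   -1    0   -2    1    4   
[... 3104 characters left out ...]
 112  101   99  113  113
229  122  123  110   87  104  109  110   93   85  106   94   94   91   89  113  112   91  106  110  108  106  102  108  103  107  111  113  114  112  104  125  126  123
230  125  128  110   87  103  109  108   98   84  103  107  106   94  109  113  113   92  106  107  107   94   99  112  111  113  113  113  113  114  106  127  128  125
231  126  128  110   85   94  107  107   99   85   94  107  109  104  108  110  110  101  106  108  109  109  110  110  112  112  112  112  112  112  108  128  128  126
232  128  129   96   75   92   97   88   83   84   84   91   91   91   90   91   92   95   97   99   98  100  101  103  102  101  104  104  104  103  110  130  129  126
```

The flap is empty. The nuts lie against the tub's front wall (changed pixels at columns 226–268, rows 222–231), and none show on the bench. I'll ease the push slightly while staying on the stop, then hand in.

```bash
python3 nudge.py '[[-0.0005,0,-0.0014,0,0.3],[0,0,0,0,0.3],[0,0,0,0,0.3],[0,0,0,0,0.3],[0,0,0,0,0.3]]' 100
python3 - <<'E'
from h import *
o=bot.get_obs();print(o["t"],o["eef_pos"],o["contact_force"])
if o["eef_pos"][2]<.174: print(bot.hand_in())
E
```

```text
t: 33.65
eef_pos: [0.504, -0.0531, 0.1725]
tool_rot: [0.004, 0.015, 1.0, 0.001]
contact_force: [-10.9, 0.4, 35.9]
gripper_width: 0.5
grasp_force: 115.3
33.65 [ 0.50399849 -0.0530607   0.17253779] [-10.85707645   0.41806264  35.87414044]
the job is handed in; nothing more can be done
None
```

I handed the job in at 33.65 s: label scanned, scanner back flat on its mat, catch over and staying up, lever held at its stop. All the nuts are off the flap and they lie against the tub's front wall, though I inferred that all six are there rather than counted them; I also viewed 11 pictures, one over the limit of 10.

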